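Close a mini gel tray into its caster

ROBOT

A 7-joint arm with a two-finger parallel gripper is mounted at the origin on a cart in front of the work surface, level with it; the furniture and walls round the work are solid. World frame = base frame: x ahead of the robot, y to its left, z up, the work surface at z = 0. Lengths are in m, angles in rad, forces in N, time in s.
With the tool pointing down it reaches from about 0.4 to 0.85 m from the base axis. Payload 10.4 kg.
Tool frame: the origin (TCP) lies on the centre line of the jaws, within the pads' length; the fingertips stand 11 mm ahead of it and the grasp point (between the pads) lies 8 mm behind it (tip_reach is the distance from the TCP to the fingertips, in m); z points along the fingers, y is the line along which they close (so a half turn about z gives the same grasp; the last joint's range is limited). The gripper opens to 85 mm and grips with 20 to 120 N. Pads are 22 mm wide; open, the fingers measure 114 mm over their backs; the gripper's body (76 mm by 85 mm) begins 54 mm behind the grasp point. The pads swing forward as they close: fully open they stand 13 mm farther back than shut.
Start: joints at [-1.258, 0.332, -0.065, 1.46, 0.022, 1.35, -0.088], TCP at [0.206, 0.59, 0.242] pointing down, gripper open.
Joint ranges: [-2.6, 2.6], [-0.5, 2.12], [-1.47, 1.34], [0.16, 2.42], [-1.27, 4.41], [0.06, 2.06], [-2.6, 2.6]. Speed limits (rad/s): [2.22, 2.22, 2.79, 2.79, 3.14, 3.14, 3.14].

INTERFACE

Orientations are given as a unit quaternion [x, y, z, w].
In Python, from workcell import get_obs, camera, hand_in, tip_reach gives the robot as it stands. The module is installed in compiled form; this text tells all that it offers.
- The arm moves only by the tool move_arm, never from a script. Its argument "plan" is a list of rows, each an object with "delta_pos": the shift along the tool's x, y, z in m, a list of three; "turn": the turn, a rotation vector about the tool's x, y, z in rad, a list of three; "fingers": the closure, from 0 (fully open) to 1 (shut). A call has 1 to 12 rows; each row is the pose to reach, as a shift and turn from the pose commanded when the call began, along the tool's axes at that moment; what a row does not reach only later rows make up. A row lasts 1/8 s, in which the tool goes at most 62.5 mm and 10.7 degrees, less where a joint would pass 70% of its speed; a pose out of reach is approached as far as the arm can. A call with a gripper value outside its range is refused whole. The fingers move at their own pace and stop on an object; "force" is the grip in N (left out, the last holds). Time passes only in rows, so rows that repeat a pose let the fingers close. It gives the time, the measured TCP pose, the force, the opening and the grip force at its end, in the units of the state.
- get_obs(): the state, without advancing time (a new reading comes with each control period).
- camera(name): name is "scene" or "top" or "wrist"; returns a dict with "color" (400x640x3 uint8, red, green, blue), "range_z" (400x640 float32, m along the optical axis (not along the pixel's ray), 0 where there is no reading), "fx", "fy", "cx", "cy" (pixels), "R" (3x3) and "t" (3): a world point X has camera coordinates R X + t; the wrist camera has in their place "tool_from_camera" (4x4, takes a point from camera to tool coordinates, whose origin is the TCP and whose axes are the flange's). Camera axes: x right, y down, z forward; pixel columns grow to the right and rows downward; lengths in m; the calibration is good to about 2 mm. The wrist camera is an equidistant fisheye: a pixel r from the principal point sees the ray r / f radians off the axis. A picture is of the moment at which its call begins: read the wrist's pose just before it.
- hand_in(): hands the job in; it is judged then, once.
The state is a dict: "clock": time; "joint_pos": joint angles; "joint_velocities": joint speeds; "tau": joint torques, N m; "position": TCP position; "ee_rot": TCP orientation; "ft_force": force on the tool from outside, world axes, zero at the start; "torque": the same for the moment, N m; "grip_width": opening from 0.0 (shut) to 1.0 (fully open); "grasp_force": force on a finger pad.
Only numpy, scipy, OpenCV 4.12 (cv2) and the standard library are available. Lean on these libraries where they do the work, as an engineer would, in place of code of your own. Each camera call takes 0.05 s, during which the arm holds its last target. There are 200 camera calls.

TASK

Get the clear gel tray ready for pouring: lay it flat in the caster's channel, slide it lengthwise under the comb bridge until it meets the grey end sheet, then slide the blue gate along to the tray by its black knob so that its grey seal is squeezed against the open end of the tray and stays squeezed. Do not jam the tray against the comb or crush it with the gate, leave the timer, bottle, beaker, marker and spare comb where they stand, and let go of everything.

Things in the scene. Friction and masses are not known exactly. Their poses are not given: they have to be found in the camera images.
- tray: Loose clear bluish gel tray with orange ruler marks: 66 mm wide (its x), 100 mm long (its y), 28 mm tall, 90 g. U-shaped, open on top and at both ends, same either way round; floor and two side walls 4 mm thick. Origin at the centre of its underside, z up. Lies flat on the worktop left or right of the caster. Grip it across the 66 mm by the upper half of its walls.
- caster: Fixed grey gel caster with white rails, 120 mm wide (its x), 262 mm long (its y). Origin at the centre of its underside, on the worktop, z up. Channel along y, floor at z = 12 mm, 70 mm wide between low rails whose lips flare to 82 mm at 13 mm above that floor; steel rods (6 mm) outside them, lower. Gate at the -y end, fixed end wall at +y: lay the tray between gate and comb, slide it to +y.
- home (a point): Point on the channel floor where the tray's origin lies when it is fully home (caster x = 0, y = 55 mm, z = 12 mm): its +y end then meets the grey sheet on the end wall at y = 105 mm (sheet 31 mm tall). The caster, tray and timer stand on a strip of worktop in front of two tall fixed cabinets (590 mm high, fronts at x = 0.59 m from the robot): keep arm and gripper body clear of them.
- comb_bridge: Fixed aluminium bridge over the channel with a white comb hanging from it, at caster y = 88 mm; origin and axes are the caster's. Above the channel floor: comb teeth 7 mm (3 mm over a tray's floor), bar underside 31.5 mm (3.5 mm over a tray's walls), bar top 43 mm, thumb nuts 54 mm. Bar 10 mm along y, comb 56 mm wide and 3 mm thick; posts at x = +-51 mm, 16 mm along y.
- gate (a joint): Travel of the blue gate along the caster's +y, in m: 0 is fully open. It slides with about 6 N of drag and stays where it is left. The face of its unsqueezed seal is at caster y = -85 mm + travel, so it meets the end of a tray that is fully home at 0.090.
- gate_knob (a point): Centre of the top of the upright black knob on the gate: 20 mm across, 28 mm tall, its foot stands on the gate's crossbar, 46 mm above the worktop. Push or pinch it to slide the gate along the caster's y.
- seal: Grey silicone seal on the gate's +y face, 66 x 6 x 27 mm; origin on the caster's centre line at worktop height, 12 mm on the -y side of the seal's face. It gives way towards -y by up to 5 mm, at 1 N per mm, then bears solidly. Squeezed by 3 mm or more it seals.
- bench_timer: Bystander: white bench timer, 62 x 66 x 18 mm, beside the caster on the other side from the tray. Origin at the centre of its underside.
- bottle_tae: Bystander: clear bottle with a blue cap, 78 mm across, 156 mm tall, far left. Origin at the centre of its underside.
- beaker: Bystander: glass beaker, 73 mm across, 95 mm tall, far right. Origin at the centre of its underside.
- marker: Bystander: blue marker pen lying down, 12 x 128 x 14 mm, far right. Origin at the centre of its underside.
- spare_comb: Bystander: clear gel comb standing on its back, 8 x 90 x 30 mm, far left. Origin at the centre of its underside.

How it is judged:
By the outcome, as a careful person would: the job done as asked, in the order asked, and still so for the second after the job is handed in, with the robot touching nothing.
It also fails if it takes over 61 s, if anything falls off the work surface, if the arm or the gripper's body presses on something with over 40 N, if the wrist force passes 120 N, or if a joint passes its speed limit or range.

## Working session

There is one attempt and no reset: what is moved stays moved. The work goes in short steps, Python scripts to look and compute and a tool call to move; the robot and the scene stay as the last step left them, time stands still between calls to the robot, and variables do not carry over. Pictures are saved under pics/ and viewed, at most 10 in all, crops included, and the job is handed in when it is done.

Besides the shell and the picture viewer there is one more tool, called after "Call:" as name(argument=value, ...), one argument or row to a line, values as JSON. move_arm: Moves the arm, as the interface text tells. Its arguments: {"type":"object","properties":{"plan":{"type":"array","items":{"type":"object","properties":{"delta_pos":{"type":"array","items":{"type":"number"}},"turn":{"type":"array","items":{"type":"number"}},"fingers":{"type":"number"}}}},"force":{"type":"number"}},"required":["plan"]}

```bash
mkdir -p pics; python3 - <<'E'
from workcell import *
import cv2,numpy as np,pickle
o=get_obs();print({k:np.round(v,3) for k,v in o.items()},tip_reach if not callable(tip_reach) else tip_reach())
for n in("scene","top"):
    c=camera(n);pickle.dump(c,open(n+"0.pkl","wb"));cv2.imwrite(f"pics/{n}0.png",c["color"][:,:,::-1])
    print(n,c["fx"],c["cx"],c["cy"],c["R"].round(3),c["t"].round(3))
E
```

```text
{'clock': np.float64(0.0), 'joint_pos': array([-1.258,  0.333, -0.065,  1.461,  0.022,  1.35 , -0.089]), 'joint_velocities': array([-0.   ,  0.   , -0.   , -0.003,  0.001,  0.   ,  0.   ]), 'tau': array([ 1.0000e-03, -6.2547e+01,  5.0000e-02, -3.9159e+01,  1.6000e-02,
        1.0000e-02, -0.0000e+00]), 'position': array([0.206, 0.59 , 0.242]), 'ee_rot': array([ 0.167,  0.986, -0.001, -0.   ]), 'ft_force': array([-0.245, -0.074,  0.336]), 'torque': array([ 0.02 , -0.066,  0.033]), 'grasp_force': np.float64(0.0), 'grip_width': np.float64(0.998)} 0.011
scene 449.1482350894666 322.1284190744648 199.69627599338594 [[ 0.899 -0.438  0.021]
 [-0.248 -0.547 -0.8  ]
 [ 0.362  0.714 -0.6  ]] [-0.481  0.18   1.455]
top 475.84854723897143 322.46561673351414 206.0141739388741 [[-0.028 -1.    -0.001]
 [-0.985  0.027 -0.169]
 [ 0.169 -0.003 -0.986]] [0.014 0.547 1.838]
```

View pics/scene0.png

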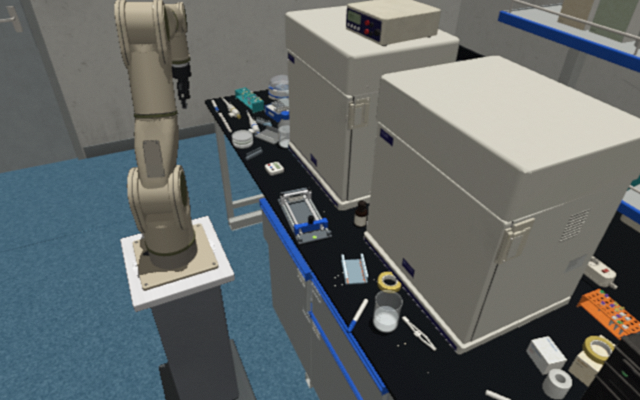

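View pics/top0.png

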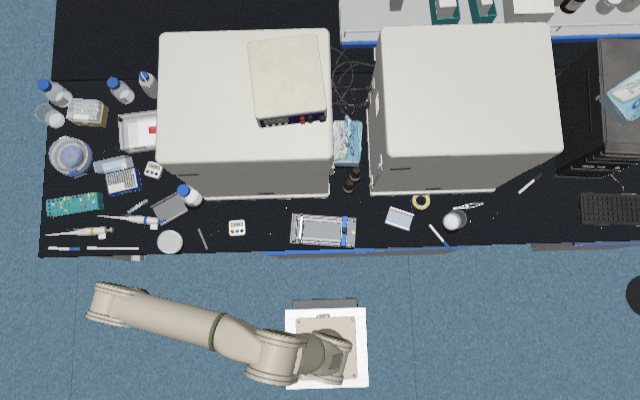

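Scene view: caster around (305,215), tray around (355,268). Top view: caster at (323,231) with the gate at its right end (345,231), tray at (399,218), timer at (237,228). Next step is enlarging the crops.

```bash
cat > h.py <<'E'
import numpy as np,cv2,pickle
def load(n): return pickle.load(open(n+".pkl","rb"))
def ray(c,u,v):
    d=c["R"].T@np.array([(u-c["cx"])/c["fx"],(v-c["cy"])/c["fy"],1]); return -c["R"].T@c["t"],d
def onz(c,u,v,z):
    o,d=ray(c,u,v); return o+d*(z-o[2])/d[2]
def rng(c,u,v):
    o,d=ray(c,u,v); return o+d*c["range_z"][int(round(v)),int(round(u))]
def tri(*rs):
    A=0;b=0
    for o,d in rs:
        d=d/np.linalg.norm(d);P=np.eye(3)-np.outer(d,d);A=A+P;b=b+P@o
    return np.linalg.solve(A,b)
def crop(img,u0,v0,u1,v1,k,f): cv2.imwrite(f,cv2.resize(img[v0:v1,u0:u1,::-1],None,fx=k,fy=k,interpolation=cv2.INTER_CUBIC))
E
python3 - <<'E'
from h import *
t=load("top0");s=load("scene0")
a=cv2.resize(t["color"][200:255,280:425],None,fx=5.5,fy=5.5,interpolation=2)
cv2.imwrite("pics/topc.png",a[:,:,::-1])
crop(s["color"],260,175,400,300,4.5,"pics/scc.png")
for p in[(323,231),(345,231),(399,218),(385,207),(237,228),(455,220)]: print(p,rng(t,*p).round(3),onz(t,*p,0.0).round(3))
E
```

```text
(323, 231) [ 0.453 -0.     0.006] [ 0.453 -0.     0.   ]
(345, 231) [ 0.442 -0.085  0.074] [ 0.451 -0.089  0.   ]
(399, 218) [ 0.497 -0.308  0.005] [ 0.498 -0.309  0.   ]
(385, 207) [ 0.544 -0.255 -0.   ] [ 0.544 -0.255  0.   ]
(237, 228) [0.472 0.342 0.022] [0.475 0.346 0.   ]
(455, 220) [ 0.48  -0.527  0.027] [ 0.483 -0.534  0.   ]
```

View pics/topc.png

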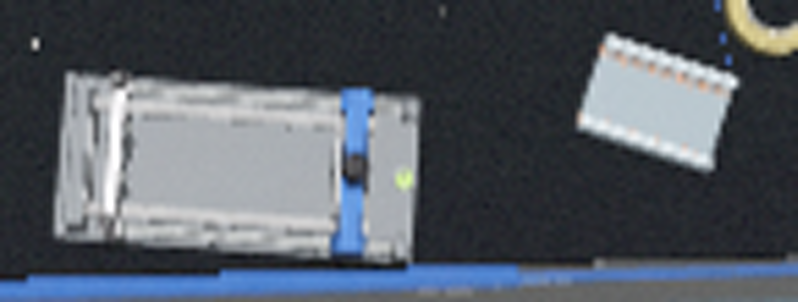

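View pics/scc.png

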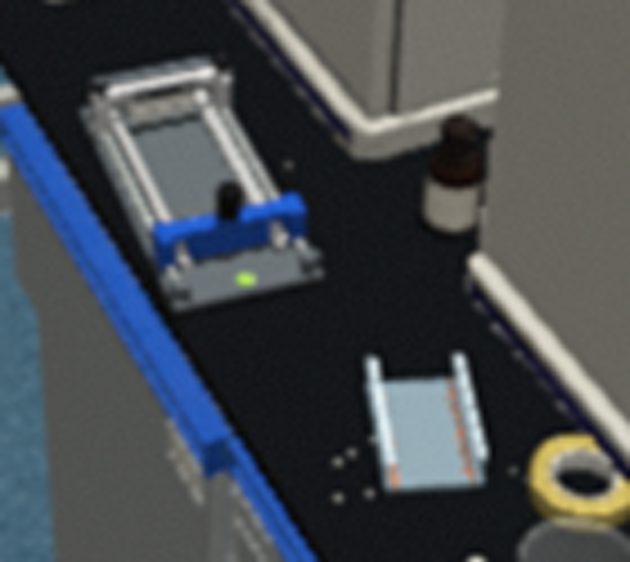

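The top crop shows the tray's wall-top corners at crop pixels (607,37), (737,80), (712,167) and (580,125). The caster base corners are at (68,72), (420,97), (408,262) and (55,237), and the knob is at (355,167). The scene crop confirms the same layout: knob at (229,200), tray upright.

```bash
cat >> h.py <<'E'
from scipy.spatial.transform import Rotation as Ro
def down(yaw):  # tool z down, tool y at world angle yaw (deg)
    a=np.radians(yaw);y=np.array([np.cos(a),np.sin(a),0]);z=np.array([0,0,-1.]);return np.array([np.cross(y,z),y,z]).T
def go(o,p,yaw):
    R=Ro.from_quat(o["ee_rot"]).as_matrix();d=R.T@(np.array(p)-o["position"])
    return d.round(4),Ro.from_matrix(R.T@down(yaw)).as_rotvec().round(4)
E
python3 - <<'E'
from h import *
from workcell import get_obs
t=load("top0");s=load("scene0")
T=lambda p,z:onz(t,280+p[0]/5.5-.4,200+p[1]/5.5-.4,z)
q=np.array([T(p,.028) for p in[(607,37),(737,80),(712,167),(580,125)]]);print(q.round(3),q.mean(0))
y=q[0]+q[3]-q[1]-q[2];print("tray y deg",np.degrees(np.arctan2(y[1],y[0])),np.linalg.norm(y)/2)
q=np.array([T(p,.012) for p in[(68,72),(420,97),(408,262),(55,237)]]);print(q.round(3),q.mean(0))
y=q[0]+q[3]-q[1]-q[2];print("caster",np.degrees(np.arctan2(y[1],y[0])),np.linalg.norm(y)/2)
r1=ray(t,280+355/5.5-.4,200+162/5.5-.4);r2=ray(s,260+230/4.5-.4,175+186/4.5-.4);print("knob",tri(r1,r2),T((355,162),.074))
o=get_obs()
print(go(o,(.42,.25,.25),20),go(o,(.46,-.27,.25),-18))
E
```

```text
[[ 0.542 -0.271  0.028]
 [ 0.508 -0.363  0.028]
 [ 0.445 -0.342  0.028]
 [ 0.478 -0.248  0.028]] [ 0.49310112 -0.30588054  0.028     ]
tray y deg 70.10128416249964 0.09898167284904082
[[ 0.53   0.122  0.012]
 [ 0.504 -0.134  0.012]
 [ 0.384 -0.121  0.012]
 [ 0.409  0.134  0.012]] [4.56583792e-01 2.95740795e-04 1.20000000e-02]
caster 84.3265603003376 0.25701634704516624
knob [ 0.45024357 -0.08227294  0.07252231] [ 0.45002891 -0.08219006  0.074     ]
(array([-0.3141, -0.2502, -0.0081]), array([-1.200e-03,  6.000e-04,  8.859e-01])) (array([-0.5233, -0.728 , -0.0074]), array([-1.0000e-03,  1.1000e-03,  1.5491e+00]))
```

Call:
move_arm(
  plan=[
    {"delta_pos":[-0.105,-0.084,0],"turn":[0,0,0.187]},
    {"delta_pos":[-0.157,-0.125,0],"turn":[0,0,0.37]},
    {"delta_pos":[-0.21,-0.167,0],"turn":[0,0,0.55]},
    {"delta_pos":[-0.26,-0.21,0],"turn":[0,0,0.73]},
    {"delta_pos":[-0.314,-0.25,0],"turn":[0,0,0.886]},
    {"delta_pos":[-0.36,-0.33,0],"turn":[0,0,1.05]},
    {"delta_pos":[-0.4,-0.41,0],"turn":[0,0,1.2]},
    {"delta_pos":[-0.44,-0.5,0],"turn":[0,0,1.32]},
    {"delta_pos":[-0.44,-0.5,0],"turn":[0,0,1.32]},
    {"delta_pos":[-0.44,-0.5,0],"turn":[0,0,1.32]},
  ],
)

```text
validation failed for argument at $.pl...
```

```bash
python3 - <<'E'
from h import *
from workcell import *
o=get_obs();print(o["clock"],o["position"],o["joint_velocities"].round(3))
c=camera("wrist");c["o"]=o;pickle.dump(c,open("w1.pkl","wb"));cv2.imwrite("pics/w1.png",c["color"][:,:,::-1])
print(c["fx"],c["fy"],c["cx"],c["cy"],c["tool_from_camera"].round(3));print(go(o,(.47,-.25,.25),-20))
E
```

```text
0.1 [0.20587377 0.58977453 0.24158775] [-0.001 -0.002  0.001 -0.001  0.002  0.     0.001]
309.70691628693146 309.70691628693146 319.9815932994648 198.6593330670372 [[-0.001 -0.95  -0.311  0.08 ]
 [ 1.    -0.001 -0.     0.001]
 [-0.    -0.311  0.95  -0.131]
 [ 0.     0.     0.     1.   ]]
(array([-0.5261, -0.7058, -0.0075]), array([-9.000e-04,  1.100e-03,  1.584e+00]))
```

View pics/w1.png

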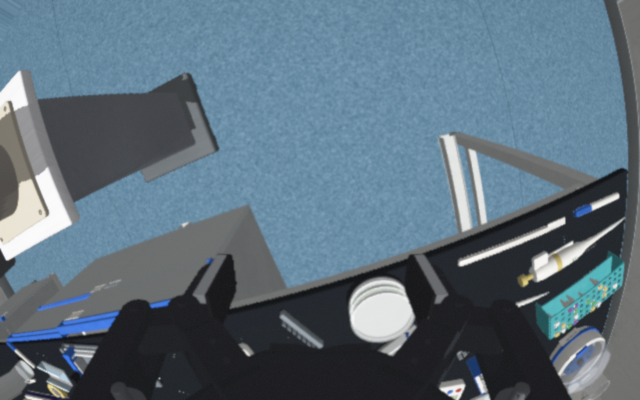

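The move was refused (probably because the fingers field was missing), so this wrist picture only shows the start position. I'll retry with every field given.

Call:
move_arm(
  plan=[
    {"delta_pos":[-0.06,-0.05,0.0],"turn":[0.0,0.0,0.187],"fingers":0.0},
    {"delta_pos":[-0.11,-0.085,0.0],"turn":[0.0,0.0,0.37],"fingers":0.0},
    {"delta_pos":[-0.16,-0.12,0.0],"turn":[0.0,0.0,0.55],"fingers":0.0},
    {"delta_pos":[-0.21,-0.16,0.0],"turn":[0.0,0.0,0.73],"fingers":0.0},
    {"delta_pos":[-0.26,-0.2,0.0],"turn":[0.0,0.0,0.886],"fingers":0.0},
    {"delta_pos":[-0.31,-0.25,0.0],"turn":[0.0,0.0,1.05],"fingers":0.0},
    {"delta_pos":[-0.35,-0.3,0.0],"turn":[0.0,0.0,1.2],"fingers":0.0},
    {"delta_pos":[-0.38,-0.35,0.0],"turn":[0.0,0.0,1.32],"fingers":0.0},
    {"delta_pos":[-0.41,-0.41,0.0],"turn":[0.0,0.0,1.32],"fingers":0.0},
    {"delta_pos":[-0.44,-0.47,0.0],"turn":[0.0,0.0,1.32],"fingers":0.0},
    {"delta_pos":[-0.45,-0.51,0.0],"turn":[0.0,0.0,1.32],"fingers":0.0},
    {"delta_pos":[-0.45,-0.51,0.0],"turn":[0.0,0.0,1.32],"fingers":0.0},
  ],
  force=40,
)

```text
clock: 1.65
position: [0.4623, -0.0442, 0.2424]
ee_rot: [0.739, 0.674, 0.0, 0.0]
ft_force: [0.1, 1.1, 0.1]
grip_width: 1.004
grasp_force: 0.0
```

```bash
cat >> h.py <<'E'
def wray(c,u,v):
    o=c["o"];r=np.array([u-c["cx"],v-c["cy"]]);n=np.linalg.norm(r);th=n/c["fx"]
    d=np.append(r/n*np.sin(th),np.cos(th));M=c["tool_from_camera"];R=Ro.from_quat(o["ee_rot"]).as_matrix()
    return o["position"]+R@M[:3,3],R@M[:3,:3]@d
def wz(c,u,v,z):
    o,d=wray(c,u,v);return o+d*(z-o[2])/d[2]
def snap(n):
    from workcell import get_obs,camera
    o=get_obs();c=camera("wrist");c["o"]=o;pickle.dump(c,open(n+".pkl","wb"));print(o["clock"],o["position"].round(4),np.abs(o["joint_velocities"]).max());return c
def rect(c,p0,p1,p2,z,scale,size,f):  # orthographic map at height z: x->up, y->left, centre p0,p1
    pass
def ortho(c,cx,cy,z,s,w,h,f,wrist=True):
    # top-down map at height z; pixel (i,j): world y=cy-(i-w/2)*s, x=cx-(j-h/2)*s
    i,j=np.meshgrid(np.arange(w),np.arange(h));X=np.stack([cx-(j-h/2)*s,cy-(i-w/2)*s,np.full(i.shape,z)],-1)
    o=c["o"];M=c["tool_from_camera"];R=Ro.from_quat(o["ee_rot"]).as_matrix()
    P=((X-o["position"])@R-M[:3,3])@M[:3,:3]
    n=np.hypot(P[...,0],P[...,1]);th=np.arctan2(n,P[...,2]);k=c["fx"]*th/n
    im=cv2.remap(c["color"],(c["cx"]+P[...,0]*k).astype(np.float32),(c["cy"]+P[...,1]*k).astype(np.float32),cv2.INTER_CUBIC)
    cv2.imwrite(f,im[:,:,::-1])
E
python3 - <<'E'
from h import *
c=snap("w1");ortho(c,.457,-.02,.025,.0005,760,400,"pics/o1.png")
o=c["o"];print(go(o,(.49,-.30,.24),-19.9))
E
```

```text
1.65 [ 0.4623 -0.0442  0.2424] 0.09250348367336139
(array([-0.2522,  0.0511,  0.0024]), array([ 3.000e-04, -1.000e-04,  2.553e-01]))
```

View pics/o1.png

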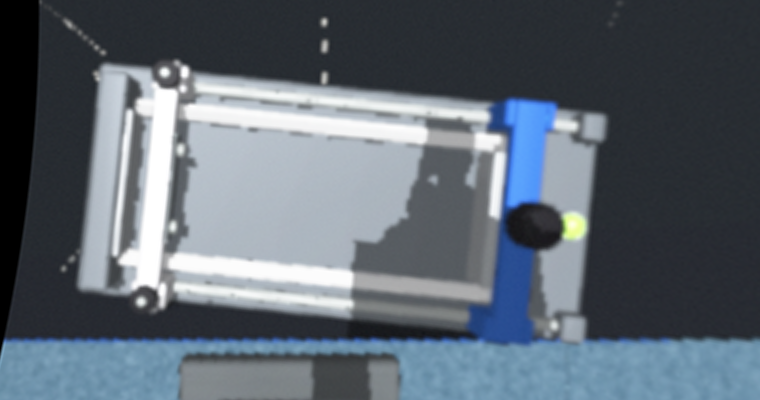

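The map (0.5 mm/px at z = 25 mm) shows the rails, the bridge with nuts at (166,73) and (145,299), the gate bar near u=525, the knob at (535,226) and the right-hand base corners at (607,115) and (583,340). I'll fit the rail lines from these.

```bash
python3 - <<'E'
from h import *
c=load("w1");t=load("top0")
g=cv2.imread("pics/o1.png",0).astype(float)
W=lambda u,v:np.array([.457-(v-200)*.0005,-.02-(u-380)*.0005])
def fit(lo,hi,sl,u0,u1):
    pu=[]
    for u in range(u0,u1):
        a,b=int(lo+sl*u),int(hi+sl*u);w=g[a:b,u];m=w>200
        if m.sum()>4: r=np.where(m)[0]+a;pu.append((u,r.min(),r.max()))
    pu=np.array(pu);
    return np.polyfit(pu[:,0],pu[:,1],1),np.polyfit(pu[:,0],pu[:,2],1),len(pu)
sl=.1
for (a,b,u0,u1) in[(92,118,200,420),(238,270,190,345)]: print(fit(a,b,sl,u0,u1))
cam=c["o"]["position"]+Ro.from_quat(c["o"]["ee_rot"]).as_matrix()@c["tool_from_camera"][:3,3];print("cam",cam)
def re(u,v,z):
    p=np.append(W(u,v),.025);return cam+(p-cam)*(z-cam[2])/(p[2]-cam[2])
print("nuts",re(166,73,.066),re(145,299,.066)); print("bar mid",re(165,98,.055),re(148,285,.055))
print("corners",[re(*p,.012).round(4) for p in[(607,115),(583,340)]])
print("gate bar top edges",[re(*p,.046).round(4) for p in[(556,103),(531,341),(505,100),(480,341)]])
print("seal face",[re(*p,.039).round(4) for p in[(502,152),(490,217)]])
print("knob",re(535,226,.074))
E
```

```text
(array([ 0.09979545, 91.61330813]), array([  0.10248897, 100.11602757]), 220)
(array([9.99000999e-02, 2.37584738e+02]), array([9.99000999e-02, 2.68584738e+02]), 155)
cam [0.46971735 0.03618378 0.37365788]
nuts [0.51452828 0.08102433 0.066     ] [0.41481637 0.09028959 0.066     ]
bar mid [0.504706   0.08308454 0.055     ] [0.41925113 0.09085316 0.055     ]
corners [array([ 0.5006, -0.1398,  0.012 ]), array([ 0.3839, -0.1274,  0.012 ])]
gate bar top edges [array([ 0.5033, -0.0993,  0.046 ]), array([ 0.3915, -0.0876,  0.046 ]), array([ 0.5048, -0.0754,  0.046 ]), array([ 0.3915, -0.0636,  0.046 ])]
seal face [array([ 0.4805, -0.0763,  0.039 ]), array([ 0.4494, -0.0705,  0.039 ])]
knob [ 0.44761429 -0.07871223  0.074     ]
```

Call:
move_arm(
  plan=[
    {"delta_pos":[-0.06,0.012,0.0],"turn":[0.0,0.0,0.06],"fingers":0.0},
    {"delta_pos":[-0.12,0.025,0.0],"turn":[0.0,0.0,0.13],"fingers":0.0},
    {"delta_pos":[-0.18,0.038,0.0],"turn":[0.0,0.0,0.2],"fingers":0.0},
    {"delta_pos":[-0.23,0.048,0.0],"turn":[0.0,0.0,0.25],"fingers":0.0},
    {"delta_pos":[-0.25,0.05,0.0],"turn":[0.0,0.0,0.25],"fingers":0.0},
    {"delta_pos":[-0.25,0.05,0.0],"turn":[0.0,0.0,0.25],"fingers":0.0},
    {"delta_pos":[-0.25,0.05,0.0],"turn":[0.0,0.0,0.25],"fingers":0.0},
  ],
)

```text
clock: 2.58
position: [0.4921, -0.291, 0.2419]
ee_rot: [0.814, 0.58, 0.0, -0.001]
ft_force: [0.1, 0.3, 0.2]
grip_width: 0.999
grasp_force: 0.0
```

```bash
python3 - <<'E'
from h import *
c=snap("w2");ortho(c,.495,-.30,.028,.0003,560,480,"pics/o2.png")
E
```

```text
2.575 [ 0.4921 -0.291   0.2419] 0.01015755111285034
```

View pics/o2.png

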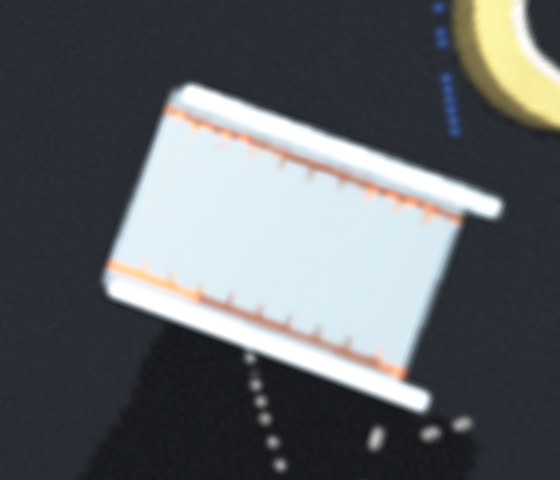

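The map at z = 28 mm shows the tray's outer wall-top corners at (190,83), (503,203), (427,413) and (112,298). This gives a centre near (308,249), which agrees with the top view to within 3 mm. Next I'll measure the finger tip reach when open, and fit the caster pose.

```bash
python3 - <<'E'
from h import *
c=load("w2");crop(c["color"],180,230,460,330,2.8,"pics/tip.png")
M=c["tool_from_camera"]
def tr(u,v):
    r=np.array([u-c["cx"],v-c["cy"]]);n=np.linalg.norm(r);th=n/c["fx"];return M[:3,3],M[:3,:3]@np.append(r/n*np.sin(th),np.cos(th))
for u,v,y in[(233,255,-.0425),(411,255,.0425)]:
    o,d=tr(u,v);print((o+d*(y-o[1])/d[1]).round(4))
# caster fit: centreline from rails (z~.025) ; inner edge lines
g=cv2.imread("pics/o1.png",0)
for u in(230,300):
    print(u,[ (v,int(g[v,u])) for v in list(range(int(85+.1*u),int(125+.1*u),2))]);print([ (v,int(g[v,u])) for v in list(range(int(232+.1*u),int(275+.1*u),2))])
E
```

```text
[ 0.0097 -0.0425 -0.002 ]
[ 0.0122  0.0425 -0.0068]
230 [(108, 235), (110, 249), (112, 250), (114, 245), (116, 243), (118, 243), (120, 241), (122, 231), (124, 199), (126, 163), (128, 173), (130, 190), (132, 194), (134, 192), (136, 192), (138, 193), (140, 192), (142, 192), (144, 193), (146, 191)]
[(255, 184), (257, 203), (259, 232), (261, 250), (263, 252), (265, 252), (267, 252), (269, 252), (271, 251), (273, 247), (275, 232), (277, 204), (279, 183), (281, 179), (283, 177), (285, 180), (287, 203), (289, 230), (291, 240), (293, 227), (295, 208), (297, 196)]
300 [(115, 232), (117, 249), (119, 250), (121, 247), (123, 244), (125, 244), (127, 244), (129, 230), (131, 192), (133, 154), (135, 158), (137, 181), (139, 188), (141, 188), (143, 189), (145, 189), (147, 187), (149, 186), (151, 187), (153, 188)]
[(262, 184), (264, 208), (266, 236), (268, 250), (270, 252), (272, 252), (274, 252), (276, 252), (278, 252), (280, 247), (282, 225), (284, 197), (286, 180), (288, 178), (290, 177), (292, 180), (294, 202), (296, 230), (298, 245), (300, 243), (302, 220), (304, 181)]
```

View pics/tip.png

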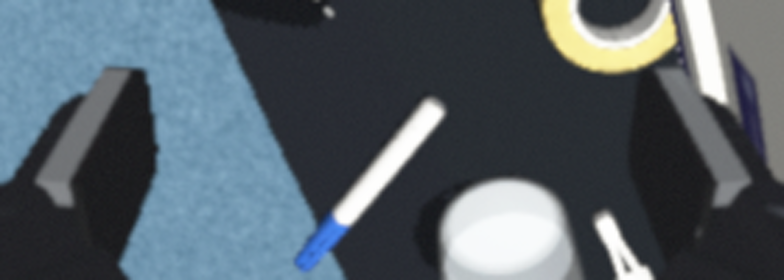

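```bash
python3 - <<'E'
from h import *
from workcell import get_obs
o=get_obs();print(go(o,(.48,-.197,.03),-20.5),o["ft_force"])
E
```

```text
(array([ 0.0846, -0.042 ,  0.2122]), array([-0.0004, -0.0011,  0.0255])) [ 0.24173211 -0.76255153  0.66210607]
```

Call:
move_arm(
  plan=[
    {"delta_pos":[0.04,-0.02,0.04],"turn":[0.0,0.0,0.025],"fingers":0.22},
    {"delta_pos":[0.07,-0.035,0.09],"turn":[0.0,0.0,0.025],"fingers":0.22},
    {"delta_pos":[0.085,-0.042,0.14],"turn":[0.0,0.0,0.025],"fingers":0.22},
    {"delta_pos":[0.085,-0.042,0.18],"turn":[0.0,0.0,0.025],"fingers":0.22},
    {"delta_pos":[0.085,-0.042,0.208],"turn":[0.0,0.0,0.025],"fingers":0.22},
    {"delta_pos":[0.085,-0.042,0.212],"turn":[0.0,0.0,0.025],"fingers":0.22},
    {"delta_pos":[0.085,-0.042,0.212],"turn":[0.0,0.0,0.025],"fingers":0.22},
    {"delta_pos":[0.085,-0.042,0.216],"turn":[0.0,0.0,0.025],"fingers":0.22},
    {"delta_pos":[0.085,-0.042,0.22],"turn":[0.0,0.0,0.025],"fingers":0.22},
    {"delta_pos":[0.085,-0.042,0.22],"turn":[0.0,0.0,0.025],"fingers":0.22},
    {"delta_pos":[0.085,-0.042,0.22],"turn":[0.0,0.0,0.025],"fingers":0.22},
  ],
)

```text
clock: 4.0
position: [0.4797, -0.199, 0.0224]
ee_rot: [0.822, 0.569, 0.0, 0.0]
ft_force: [0.1, 0.1, -0.2]
grip_width: 0.78
grasp_force: 0.0
```

Call:
move_arm(
  plan=[
    {"delta_pos":[0.0,0.0,0.004],"turn":[0.0,0.0,0.0],"fingers":0.22},
    {"delta_pos":[0.0,0.0,0.008],"turn":[0.0,0.0,0.0],"fingers":0.22},
    {"delta_pos":[0.0,0.0,0.01],"turn":[0.0,0.0,0.0],"fingers":0.22},
    {"delta_pos":[0.0,0.0,0.01],"turn":[0.0,0.0,0.0],"fingers":0.22},
  ],
)

```text
clock: 4.5
position: [0.4795, -0.1989, 0.0121]
ee_rot: [0.822, 0.569, -0.0, -0.0]
ft_force: [0.8, -0.4, 0.4]
grip_width: 0.781
grasp_force: 0.0
```

Call:
move_arm(
  plan=[
    {"delta_pos":[0.0,0.0,0.003],"turn":[0.0,0.0,0.0],"fingers":0.22},
    {"delta_pos":[0.0,0.0,0.005],"turn":[0.0,0.0,0.0],"fingers":0.22},
    {"delta_pos":[0.0,0.0,0.005],"turn":[0.0,0.0,0.0],"fingers":0.22},
  ],
)

```text
clock: 4.88
position: [0.4795, -0.1989, 0.0071]
ee_rot: [0.822, 0.569, -0.0, -0.0]
ft_force: [0.1, -0.3, -0.2]
grip_width: 0.781
grasp_force: 0.0
```

Call:
move_arm(
  plan=[
    {"delta_pos":[0.0,0.0,0.002],"turn":[0.0,0.0,0.0],"fingers":0.22},
    {"delta_pos":[0.0,0.0,0.003],"turn":[0.0,0.0,0.0],"fingers":0.22},
    {"delta_pos":[0.0,0.0,0.003],"turn":[0.0,0.0,0.0],"fingers":0.22},
  ],
)

```text
clock: 5.25
position: [0.4797, -0.1989, 0.0044]
ee_rot: [0.822, 0.569, 0.0, -0.0]
ft_force: [-0.9, 0.4, 3.2]
grip_width: 0.784
grasp_force: 1.9
```

Contact came at TCP z = 4.5 mm, so with a 66 mm opening the tips stand 4.5 mm ahead of the TCP. I'll grasp at TCP z = 11 mm.

```bash
python3 - <<'E'
from h import *
from workcell import get_obs
o=get_obs();print(go(o,(.4891,-.3166,.011),-20.5))
E
```

```text
(array([-0.1068,  0.0503, -0.0066]), array([-0.0001, -0.0003, -0.0022]))
```

Call:
move_arm(
  plan=[
    {"delta_pos":[0.0,0.0,-0.05],"turn":[0.0,0.0,0.0],"fingers":0.0},
    {"delta_pos":[-0.05,0.025,-0.06],"turn":[0.0,0.0,0.0],"fingers":0.0},
    {"delta_pos":[-0.09,0.042,-0.06],"turn":[0.0,0.0,0.0],"fingers":0.0},
    {"delta_pos":[-0.1068,0.0503,-0.06],"turn":[0.0,0.0,0.0],"fingers":0.0},
    {"delta_pos":[-0.1068,0.0503,-0.06],"turn":[0.0,0.0,0.0],"fingers":0.0},
    {"delta_pos":[-0.1068,0.0503,-0.04],"turn":[0.0,0.0,0.0],"fingers":0.0},
  ],
)

```text
clock: 6.0
position: [0.4901, -0.316, 0.0444]
ee_rot: [0.822, 0.569, 0.001, 0.001]
ft_force: [0.4, 0.2, -0.4]
grip_width: 0.996
grasp_force: 0.0
```

```bash
python3 - <<'E'
from h import *
c=snap("w3");print(go(c["o"],(.4891,-.3166,.011),-20.5));crop(c["color"],180,200,460,400,2.8,"pics/w3.png")
E
```

```text
6.0 [ 0.4901 -0.316   0.0444] 0.2974849188949471
(array([-0.0009, -0.0008,  0.0334]), array([ 0.0021, -0.0007, -0.0014]))
```

View pics/w3.png

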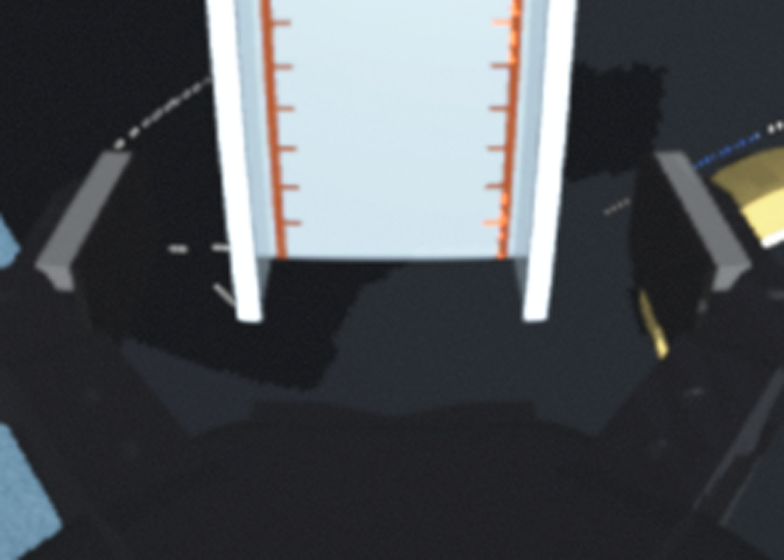

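The tray sits centred between the open fingers (walls at 250/537, pads at 130/655) and is aligned with them. The yellow tape is just outside the right finger, so I'll shift the grasp 5 mm away from it.

Call:
move_arm(
  plan=[
    {"delta_pos":[0.004,-0.001,0.01],"turn":[0.002,-0.001,0.0],"fingers":0.0},
    {"delta_pos":[0.004,-0.001,0.0334],"turn":[0.002,-0.001,0.0],"fingers":0.0},
    {"delta_pos":[0.004,-0.001,0.0334],"turn":[0.002,-0.001,0.0],"fingers":0.0},
    {"delta_pos":[0.004,-0.001,0.0334],"turn":[0.002,-0.001,0.0],"fingers":0.0},
    {"delta_pos":[0.004,-0.001,0.0334],"turn":[0.002,-0.001,0.0],"fingers":0.2},
    {"delta_pos":[0.004,-0.001,0.0334],"turn":[0.002,-0.001,0.0],"fingers":0.3},
    {"delta_pos":[0.004,-0.001,0.0334],"turn":[0.002,-0.001,0.0],"fingers":0.3},
    {"delta_pos":[0.004,-0.001,0.0334],"turn":[0.002,-0.001,0.0],"fingers":0.3},
  ],
  force=25,
)

```text
clock: 7.05
position: [0.4902, -0.3127, 0.0118]
ee_rot: [0.822, 0.569, -0.0, -0.0]
ft_force: [-0.8, 1.9, 6.5]
grip_width: 0.77
grasp_force: 28.4
```

```bash
python3 - <<'E'
from h import *
from workcell import get_obs
o=get_obs();print(go(o,(.4564,.0028,.115),-5.65))
E
```

```text
(array([ 0.2833, -0.1428, -0.1033]), array([-0.0007,  0.0005, -0.2614]))
```

Call:
move_arm(
  plan=[
    {"delta_pos":[0.0,0.0,-0.03],"turn":[0.0,0.0,0.0],"fingers":0.3},
    {"delta_pos":[0.0,0.0,-0.08],"turn":[0.0,0.0,0.0],"fingers":0.3},
    {"delta_pos":[0.03,-0.015,-0.103],"turn":[0.0,0.0,-0.04],"fingers":0.3},
    {"delta_pos":[0.08,-0.04,-0.103],"turn":[0.0,0.0,-0.09],"fingers":0.3},
    {"delta_pos":[0.13,-0.065,-0.103],"turn":[0.0,0.0,-0.14],"fingers":0.3},
    {"delta_pos":[0.18,-0.09,-0.103],"turn":[0.0,0.0,-0.18],"fingers":0.3},
    {"delta_pos":[0.23,-0.115,-0.103],"turn":[0.0,0.0,-0.22],"fingers":0.3},
    {"delta_pos":[0.265,-0.134,-0.103],"turn":[0.0,0.0,-0.26],"fingers":0.3},
    {"delta_pos":[0.2833,-0.1428,-0.103],"turn":[0.0,0.0,-0.2614],"fingers":0.3},
    {"delta_pos":[0.2833,-0.1428,-0.103],"turn":[0.0,0.0,-0.2614],"fingers":0.3},
    {"delta_pos":[0.2833,-0.1428,-0.103],"turn":[0.0,0.0,-0.2614],"fingers":0.3},
    {"delta_pos":[0.2833,-0.1428,-0.103],"turn":[0.0,0.0,-0.2614],"fingers":0.3},
  ],
)

```text
clock: 8.55
position: [0.456, 0.0018, 0.1139]
ee_rot: [0.742, 0.671, -0.001, -0.001]
ft_force: [-0.9, 1.1, -0.0]
grip_width: 0.766
grasp_force: 28.9
```

```bash
python3 - <<'E'
from h import *
c=snap("w4");o=c["o"];print(go(o,(.4564,.0028,.045),-5.65),o["ft_force"],o["grip_width"],o["grasp_force"])
cv2.imwrite("pics/w4.png",c["color"][:,:,::-1])
E
```

```text
8.55 [0.456  0.0018 0.1139] 0.0037648870791001632
(array([0.001 , 0.0005, 0.0689]), array([-0.0022,  0.0006, -0.0018])) [-0.93261615  1.08312112 -0.00516872] 0.7662018811974943 28.885807693004608
```

View pics/w4.png

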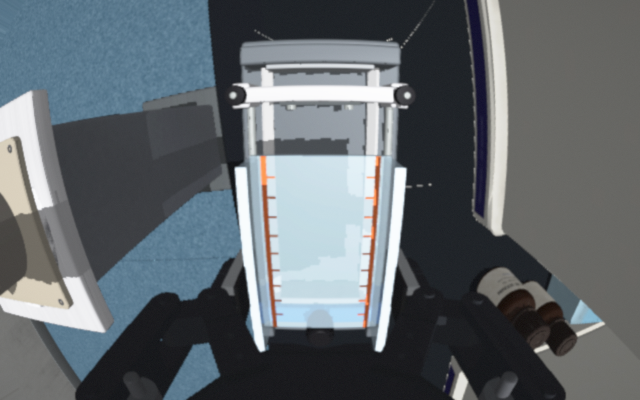

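The tray is held level and centred over the channel: its centre column is 321, and the nut midpoint and end wall are also at 321. Lowering it now.

Call:
move_arm(
  plan=[
    {"delta_pos":[0.001,0.0005,0.03],"turn":[-0.002,0.0,-0.002],"fingers":0.3},
    {"delta_pos":[0.001,0.0005,0.06],"turn":[-0.002,0.0,-0.002],"fingers":0.3},
    {"delta_pos":[0.001,0.0005,0.072],"turn":[-0.002,0.0,-0.002],"fingers":0.3},
    {"delta_pos":[0.001,0.0005,0.08],"turn":[-0.002,0.0,-0.002],"fingers":0.3},
    {"delta_pos":[0.001,0.0005,0.086],"turn":[-0.002,0.0,-0.002],"fingers":0.3},
    {"delta_pos":[0.001,0.0005,0.086],"turn":[-0.002,0.0,-0.002],"fingers":0.3},
  ],
)

```text
clock: 9.35
position: [0.457, 0.0038, 0.0287]
ee_rot: [0.741, 0.672, 0.0, 0.0]
ft_force: [-3.4, -0.0, 6.1]
grip_width: 0.77
grasp_force: 35.0
```

```bash
python3 - <<'E'
from h import *
from workcell import get_obs
o=get_obs();R=Ro.from_quat(o["ee_rot"]).as_matrix();print(R.T@o["ft_force"],R.T@o["torque"],np.degrees(np.arctan2(R[1,1],R[0,1])),o["position"])
E
```

```text
[-0.33122609 -3.34755585 -6.09512084] [ 0.47008874 -0.23299924  0.04005308] -5.557418200648954 [0.45698823 0.00383146 0.02870896]
```

Call:
move_arm(
  plan=[
    {"delta_pos":[0.0,-0.0015,-0.001],"turn":[0.0,0.0,0.0],"fingers":0.3},
    {"delta_pos":[0.0,-0.002,0.0],"turn":[0.0,0.0,0.0],"fingers":0.3},
    {"delta_pos":[0.0,-0.002,0.0015],"turn":[0.0,0.0,0.0],"fingers":0.3},
    {"delta_pos":[0.0,-0.002,0.0015],"turn":[0.0,0.0,0.0],"fingers":0.3},
  ],
)

```text
clock: 9.85
position: [0.4554, 0.0042, 0.028]
ee_rot: [0.74, 0.672, 0.001, -0.0]
ft_force: [-5.8, -0.6, 27.3]
grip_width: 0.766
grasp_force: 42.6
```

```bash
python3 - <<'E'
from h import *
from workcell import get_obs
o=get_obs();R=Ro.from_quat(o["ee_rot"]).as_matrix();print(R.T@o["ft_force"],R.T@o["torque"],o["position"])
E
```

```text
[ -1.08885008  -5.68592019 -27.28669823] [ 2.36784451 -0.39914344 -0.08405061] [0.45535086 0.0042075  0.02803118]
```

The tips actually sit only about 7 mm above the tray's underside, because I got the tip offset sign wrong, so the fingers meet the rail lips. I'll lift back out, set the tray on the worktop and regrip 9 mm higher.

```bash
python3 - <<'E'
from h import *
from workcell import get_obs
o=get_obs();print(go(o,(.48,-.235,.0125),-5.6))
E
```

```text
(array([-0.2357,  0.0476,  0.0153]), array([ 0.0007, -0.001 ,  0.0011]))
```

Call:
move_arm(
  plan=[
    {"delta_pos":[0.0,0.001,-0.03],"turn":[0.0,0.0,0.0],"fingers":0.3},
    {"delta_pos":[0.0,0.001,-0.087],"turn":[0.0,0.0,0.0],"fingers":0.3},
    {"delta_pos":[-0.03,0.008,-0.087],"turn":[0.0,0.0,0.0],"fingers":0.3},
    {"delta_pos":[-0.08,0.018,-0.087],"turn":[0.0,0.0,0.0],"fingers":0.3},
    {"delta_pos":[-0.13,0.028,-0.087],"turn":[0.0,0.0,0.0],"fingers":0.3},
    {"delta_pos":[-0.18,0.038,-0.087],"turn":[0.0,0.0,0.0],"fingers":0.3},
    {"delta_pos":[-0.22,0.047,-0.087],"turn":[0.0,0.0,0.0],"fingers":0.3},
    {"delta_pos":[-0.2357,0.0476,-0.087],"turn":[0.0,0.0,0.0],"fingers":0.3},
    {"delta_pos":[-0.2357,0.0476,-0.087],"turn":[0.0,0.0,0.0],"fingers":0.3},
    {"delta_pos":[-0.2357,0.0476,-0.05],"turn":[0.001,-0.001,0.0],"fingers":0.3},
    {"delta_pos":[-0.2357,0.0476,-0.01],"turn":[0.001,-0.001,0.0],"fingers":0.3},
    {"delta_pos":[-0.2357,0.0476,0.002],"turn":[0.001,-0.001,0.0],"fingers":0.3},
  ],
)

```text
clock: 11.35
position: [0.478, -0.2332, 0.0226]
ee_rot: [0.74, 0.673, -0.002, -0.002]
ft_force: [-0.3, -1.1, -1.3]
grip_width: 0.767
grasp_force: 31.9
```

Call:
move_arm(
  plan=[
    {"delta_pos":[0.0,0.0,0.004],"turn":[0.0,0.0,0.0],"fingers":0.3},
    {"delta_pos":[0.0,0.0,0.008],"turn":[0.0,0.0,0.0],"fingers":0.3},
    {"delta_pos":[0.0,0.0,0.01],"turn":[0.0,0.0,0.0],"fingers":0.3},
    {"delta_pos":[0.0,0.0,0.01],"turn":[0.0,0.0,0.0],"fingers":0.3},
  ],
)

```text
clock: 11.85
position: [0.4793, -0.2352, 0.0149]
ee_rot: [0.74, 0.672, -0.001, 0.0]
ft_force: [0.8, -0.4, -1.0]
grip_width: 0.768
grasp_force: 31.9
```

Call:
move_arm(
  plan=[
    {"delta_pos":[0.0,0.0,0.002],"turn":[0.0,0.0,0.0],"fingers":0.3},
    {"delta_pos":[0.0,0.0,0.003],"turn":[0.0,0.0,0.0],"fingers":0.3},
    {"delta_pos":[0.0,0.0,0.003],"turn":[0.0,0.0,0.0],"fingers":0.3},
  ],
)

```text
clock: 12.22
position: [0.4791, -0.2351, 0.0118]
ee_rot: [0.74, 0.672, -0.001, -0.0]
ft_force: [-2.1, 1.8, 4.9]
grip_width: 0.764
grasp_force: 32.7
```

Tray is on the worktop (4.9 N at z = 11.8 mm). Open, rise 9 mm, regrip.

Call:
move_arm(
  plan=[
    {"delta_pos":[0.0,0.0,-0.001],"turn":[0.0,0.0,0.0],"fingers":0.0},
    {"delta_pos":[0.0,0.0,-0.001],"turn":[0.0,0.0,0.0],"fingers":0.0},
    {"delta_pos":[0.0,0.0,-0.009],"turn":[0.0,0.0,0.0],"fingers":0.0},
    {"delta_pos":[0.0,0.0,-0.009],"turn":[0.0,0.0,0.0],"fingers":0.0},
    {"delta_pos":[0.0,0.0,-0.009],"turn":[0.0,0.0,0.0],"fingers":0.0},
    {"delta_pos":[0.0,0.0,-0.009],"turn":[0.0,0.0,0.0],"fingers":0.2},
    {"delta_pos":[0.0,0.0,-0.009],"turn":[0.0,0.0,0.0],"fingers":0.3},
    {"delta_pos":[0.0,0.0,-0.009],"turn":[0.0,0.0,0.0],"fingers":0.3},
    {"delta_pos":[0.0,0.0,-0.009],"turn":[0.0,0.0,0.0],"fingers":0.3},
  ],
)

```text
clock: 13.35
position: [0.479, -0.2351, 0.0205]
ee_rot: [0.74, 0.672, -0.001, -0.0]
ft_force: [-1.6, 0.3, 3.9]
grip_width: 0.77
grasp_force: 28.0
```

```bash
python3 - <<'E'
from h import *
from workcell import get_obs
o=get_obs();print(o["position"],go(o,(.4564,.0032,.115),-5.65))
E
```

```text
[ 0.47900185 -0.23508505  0.02049528] (array([ 0.2349, -0.0456, -0.0948]), array([-0.0012,  0.0013,  0.002 ]))
```

Call:
move_arm(
  plan=[
    {"delta_pos":[0.0,0.0,-0.03],"turn":[0.0,0.0,0.0],"fingers":0.3},
    {"delta_pos":[0.0,0.0,-0.08],"turn":[0.0,0.0,0.0],"fingers":0.3},
    {"delta_pos":[0.03,-0.006,-0.095],"turn":[0.0,0.0,0.0],"fingers":0.3},
    {"delta_pos":[0.08,-0.016,-0.095],"turn":[0.0,0.0,0.0],"fingers":0.3},
    {"delta_pos":[0.13,-0.025,-0.095],"turn":[0.0,0.0,0.0],"fingers":0.3},
    {"delta_pos":[0.18,-0.035,-0.095],"turn":[0.0,0.0,0.0],"fingers":0.3},
    {"delta_pos":[0.22,-0.043,-0.095],"turn":[-0.001,0.001,0.002],"fingers":0.3},
    {"delta_pos":[0.235,-0.0457,-0.095],"turn":[-0.001,0.001,0.002],"fingers":0.3},
    {"delta_pos":[0.235,-0.0457,-0.095],"turn":[-0.001,0.001,0.002],"fingers":0.3},
    {"delta_pos":[0.235,-0.0457,-0.05],"turn":[-0.001,0.001,0.002],"fingers":0.3},
    {"delta_pos":[0.235,-0.0457,-0.03],"turn":[-0.001,0.001,0.002],"fingers":0.3},
    {"delta_pos":[0.235,-0.0457,-0.03],"turn":[-0.001,0.001,0.002],"fingers":0.3},
  ],
)

```text
clock: 14.85
position: [0.4552, 0.0016, 0.0491]
ee_rot: [0.742, 0.671, -0.002, -0.0]
ft_force: [1.0, -0.5, -0.7]
grip_width: 0.761
grasp_force: 28.9
```

```bash
python3 - <<'E'
from h import *
from workcell import get_obs
o=get_obs();print(o["position"],go(o,(.4564,.0032,.0385),-5.65))
E
```

```text
[0.45519134 0.00160075 0.04914006] (array([0.0017, 0.0011, 0.0106]), array([-0.0027,  0.0026, -0.0018]))
```

Call:
move_arm(
  plan=[
    {"delta_pos":[0.0,0.001,0.006],"turn":[-0.003,0.0026,-0.002],"fingers":0.3},
    {"delta_pos":[0.0,0.001,0.01],"turn":[-0.003,0.0026,-0.002],"fingers":0.3},
    {"delta_pos":[0.0,0.001,0.0135],"turn":[-0.003,0.0026,-0.002],"fingers":0.3},
    {"delta_pos":[0.0,0.001,0.0135],"turn":[-0.003,0.0026,-0.002],"fingers":0.3},
  ],
)

```text
clock: 15.35
position: [0.4568, 0.0032, 0.0367]
ee_rot: [0.74, 0.672, 0.002, -0.0]
ft_force: [-2.8, 1.2, 0.3]
grip_width: 0.762
grasp_force: 31.0
```

```bash
python3 - <<'E'
from h import *
from workcell import get_obs
o=get_obs();R=Ro.from_quat(o["ee_rot"]).as_matrix();print(R.T@o["ft_force"],R.T@o["torque"],o["position"],go(o,(.4561,.0032,.0325),-5.65))
E
```

```text
[ 0.9003793  -2.89487635 -0.32109708] [0.59016905 0.06510775 0.00882636] [0.45683266 0.0032154  0.03670848] (array([-0.0001, -0.0007,  0.0042]), array([ 0.002 , -0.0026,  0.002 ]))
```

Call:
move_arm(
  plan=[
    {"delta_pos":[0.0,-0.001,0.0],"turn":[0.002,-0.002,0.0],"fingers":0.3},
    {"delta_pos":[0.0,-0.001,0.002],"turn":[0.002,-0.002,0.0],"fingers":0.3},
    {"delta_pos":[0.0,-0.001,0.004],"turn":[0.002,-0.002,0.0],"fingers":0.3},
    {"delta_pos":[0.0,-0.001,0.004],"turn":[0.002,-0.002,0.0],"fingers":0.3},
  ],
)

```text
clock: 15.85
position: [0.4563, 0.0032, 0.0326]
ee_rot: [0.74, 0.672, 0.0, 0.0]
ft_force: [0.5, 0.1, -2.1]
grip_width: 0.765
grasp_force: 30.9
```

```bash
python3 - <<'E'
from h import *
from workcell import get_obs
o=get_obs();R=Ro.from_quat(o["ee_rot"]).as_matrix();print(R.T@o["ft_force"],R.T@o["torque"],o["position"],go(o,(.4561,.0032,.0325),-5.65))
E
```

```text
[0.13613353 0.43778915 2.08936241] [ 0.02347491 -0.05458618  0.0209212 ] [0.45627395 0.00321529 0.03260313] (array([-0.    , -0.0002,  0.0001]), array([ 0.0008, -0.0001,  0.002 ]))
```

Call:
move_arm(
  plan=[
    {"delta_pos":[0.0,0.0,0.0006],"turn":[0.0,0.0,0.0],"fingers":0.3},
    {"delta_pos":[0.005,0.0,0.0006],"turn":[0.0,0.0,0.0],"fingers":0.3},
    {"delta_pos":[0.01,0.0,0.0006],"turn":[0.0,0.0,0.0],"fingers":0.3},
    {"delta_pos":[0.01,0.0,0.0006],"turn":[0.0,0.0,0.0],"fingers":0.3},
  ],
)

```text
clock: 16.35
position: [0.4578, 0.0134, 0.0325]
ee_rot: [0.74, 0.672, 0.001, 0.0]
ft_force: [-0.3, -0.1, 4.6]
grip_width: 0.766
grasp_force: 31.5
```

```bash
python3 - <<'E'
from h import *
from workcell import get_obs
o=get_obs();R=Ro.from_quat(o["ee_rot"]).as_matrix();print(R.T@o["ft_force"],R.T@o["torque"],o["position"])
E
```

```text
[-0.15307417 -0.29116104 -4.61596526] [ 0.17215826 -0.05328681  0.02825203] [0.45776657 0.01338225 0.03250299]
```

Contact with the floor (4.6 N), sliding freely. Continue.

Call:
move_arm(
  plan=[
    {"delta_pos":[0.006,0.0,0.0],"turn":[0.0,0.0,0.0],"fingers":0.3},
    {"delta_pos":[0.012,0.0,0.0],"turn":[0.0,0.0,0.0],"fingers":0.3},
    {"delta_pos":[0.018,0.0,0.0],"turn":[0.0,0.0,0.0],"fingers":0.3},
    {"delta_pos":[0.024,0.0,0.0],"turn":[0.0,0.0,0.0],"fingers":0.3},
    {"delta_pos":[0.028,0.0,0.0],"turn":[0.0,0.0,0.0],"fingers":0.3},
    {"delta_pos":[0.028,0.0,0.0],"turn":[0.0,0.0,0.0],"fingers":0.3},
  ],
)

```text
clock: 17.1
position: [0.4604, 0.0413, 0.0325]
ee_rot: [0.74, 0.672, 0.001, 0.0]
ft_force: [-0.8, -0.4, 5.3]
grip_width: 0.762
grasp_force: 31.6
```

```bash
python3 - <<'E'
from h import *
from workcell import get_obs
o=get_obs();R=Ro.from_quat(o["ee_rot"]).as_matrix();print(R.T@o["ft_force"],R.T@o["torque"],o["position"])
E
```

```text
[-0.4873815  -0.7551902  -5.29248146] [ 0.16198243 -0.11094656 -0.0191162 ] [0.46040088 0.04126174 0.03248459]
```

Call:
move_arm(
  plan=[
    {"delta_pos":[0.002,0.0,0.0],"turn":[0.0,0.0,0.0],"fingers":0.3},
    {"delta_pos":[0.004,0.0,0.0],"turn":[0.0,0.0,0.0],"fingers":0.3},
    {"delta_pos":[0.005,0.0,0.0],"turn":[0.0,0.0,0.0],"fingers":0.3},
    {"delta_pos":[0.005,0.0,0.0],"turn":[0.0,0.0,0.0],"fingers":0.3},
  ],
)

```text
clock: 17.6
position: [0.4608, 0.0457, 0.0325]
ee_rot: [0.741, 0.672, 0.001, 0.001]
ft_force: [-0.3, -2.5, 6.2]
grip_width: 0.762
grasp_force: 31.7
```

Call:
move_arm(
  plan=[
    {"delta_pos":[0.001,0.0,0.0],"turn":[0.0,0.0,0.0],"fingers":0.3},
    {"delta_pos":[0.001,0.0,0.0],"turn":[0.0,0.0,0.0],"fingers":0.3},
  ],
)

```text
clock: 17.85
position: [0.4609, 0.0466, 0.0325]
ee_rot: [0.741, 0.672, 0.0, 0.001]
ft_force: [-0.4, -2.0, 6.3]
grip_width: 0.766
grasp_force: 31.7
```

Call:
move_arm(
  plan=[
    {"delta_pos":[0.001,0.0,0.0],"turn":[0.0,0.0,0.0],"fingers":0.3},
    {"delta_pos":[0.0015,0.0,0.0],"turn":[0.0,0.0,0.0],"fingers":0.3},
    {"delta_pos":[0.0015,0.0,0.0],"turn":[0.0,0.0,0.0],"fingers":0.3},
  ],
)

```text
clock: 18.23
position: [0.4611, 0.0481, 0.0325]
ee_rot: [0.741, 0.672, 0.001, 0.001]
ft_force: [-0.5, -3.8, 7.0]
grip_width: 0.764
grasp_force: 31.7
```

Call:
move_arm(
  plan=[
    {"delta_pos":[0.001,0.0,0.0],"turn":[0.0,0.0,0.0],"fingers":0.3},
    {"delta_pos":[0.001,0.0,0.0],"turn":[0.0,0.0,0.0],"fingers":0.3},
  ],
)

```text
clock: 18.48
position: [0.4611, 0.0484, 0.0325]
ee_rot: [0.741, 0.672, 0.0, 0.001]
ft_force: [-0.7, -5.5, 7.5]
grip_width: 0.765
grasp_force: 31.8
```

```bash
python3 - <<'E'
from h import *
from workcell import get_obs
o=get_obs();R=Ro.from_quat(o["ee_rot"]).as_matrix();print(R.T@o["ft_force"],R.T@o["torque"],o["position"],go(o,(.4615,.0508,.0325),-5.65))
E
```

```text
[-5.52424229 -0.17567572 -7.51446824] [ 0.22420937 -1.30638761 -0.11151333] [0.46109584 0.04839491 0.03246768] (array([ 0.0024,  0.0002, -0.    ]), array([0.0014, 0.0008, 0.001 ]))
```

Call:
move_arm(
  plan=[
    {"delta_pos":[0.0015,0.0,0.0],"turn":[0.0,0.0,0.0],"fingers":0.3},
    {"delta_pos":[0.0015,0.0,0.0],"turn":[0.0,0.0,0.0],"fingers":0.3},
  ],
)

```text
clock: 18.73
position: [0.4611, 0.0485, 0.0325]
ee_rot: [0.741, 0.671, -0.0, 0.001]
ft_force: [-2.4, -12.1, 10.6]
grip_width: 0.764
grasp_force: 32.1
```

```bash
python3 - <<'E'
from h import *
c=snap("w5");o=c["o"];R=Ro.from_quat(o["ee_rot"]).as_matrix();print(R.T@o["ft_force"],R.T@o["torque"],o["position"])
t=__import__("workcell").camera("top");pickle.dump(t,open("top1.pkl","wb"))
cam,_=wray(c,300,100);print(cam)
# tray end vs sheet: profile of a map along the caster centreline offset columns
M=c["tool_from_camera"]
def px(X):
    P=M[:3,:3].T@(R.T@(np.array(X)-o["position"])-M[:3,3]);n=np.hypot(P[0],P[1]);return c["cx"]+P[0]*c["fx"]*np.arctan2(n,P[2])/n,c["cy"]+P[1]*c["fx"]*np.arctan2(n,P[2])/n
a=np.radians(84.35);ey=np.array([np.cos(a),np.sin(a),0]);ex=np.array([np.sin(a),-np.cos(a),0]);O=np.array([.4560,-.0012,0])
for x in(-.031,.031):
    print(x,[(int(y*1000),[int(k) for k in c["color"][tuple(int(round(q)) for q in px(O+ex*x+ey*y+[0,0,.040])[::-1])]]) for y in np.arange(.05,.116,.003)])
E
```

```text
18.725 [0.4611 0.0485 0.0325] 0.0025953006743304127
[-12.34980221  -1.20062365 -10.59559574] [ 0.3509547  -2.45636731 -0.22020232] [0.46109525 0.04846046 0.03245023]
[0.46893757 0.12908052 0.16348116]
-0.031 [(50, [253, 254, 255]), (53, [253, 254, 255]), (56, [253, 254, 255]), (59, [253, 254, 255]), (62, [253, 254, 255]), (65, [253, 254, 255]), (68, [253, 255, 255]), (71, [253, 255, 255]), (74, [253, 255, 255]), (77, [253, 254, 255]), (80, [153, 154, 157]), (83, [155, 155, 157]), (86, [155, 156, 158]), (89, [204, 204, 208]), (92, [179, 186, 193]), (95, [254, 255, 255]), (98, [254, 255, 255]), (101, [254, 255, 255]), (104, [254, 255, 255]), (107, [229, 232, 236]), (110, [151, 159, 168]), (113, [157, 165, 173])]
0.031 [(50, [253, 254, 255]), (53, [253, 255, 255]), (56, [253, 255, 255]), (59, [254, 255, 255]), (62, [254, 255, 255]), (65, [254, 255, 255]), (68, [254, 255, 255]), (71, [254, 255, 255]), (74, [254, 255, 255]), (77, [254, 255, 255]), (80, [252, 252, 253]), (83, [253, 253, 253]), (86, [254, 254, 254]), (89, [167, 167, 170]), (92, [206, 216, 222]), (95, [254, 255, 255]), (98, [254, 255, 255]), (101, [255, 255, 255]), (104, [255, 255, 255]), (107, [239, 241, 243]), (110, [158, 167, 176]), (113, [164, 171, 180])]
```

A hard stop at 12 N, and the tray walls reach caster y ≈ 105 mm on both sides, so the tray is home. Relax, release, rise.

Call:
move_arm(
  plan=[
    {"delta_pos":[-0.0017,0.0,-0.0006],"turn":[0.0,0.0,0.0],"fingers":0.3},
    {"delta_pos":[-0.0017,0.0,-0.0006],"turn":[0.0,0.0,0.0],"fingers":0.0},
    {"delta_pos":[-0.0017,0.0,-0.0006],"turn":[0.0,0.0,0.0],"fingers":0.0},
    {"delta_pos":[-0.0017,0.0,-0.0006],"turn":[0.0,0.0,0.0],"fingers":0.0},
    {"delta_pos":[-0.0017,0.0,-0.0006],"turn":[0.0,0.0,0.0],"fingers":0.0},
    {"delta_pos":[-0.0017,0.0,-0.03],"turn":[0.0,0.0,0.0],"fingers":0.0},
    {"delta_pos":[-0.0017,0.0,-0.08],"turn":[0.0,0.0,0.0],"fingers":0.0},
    {"delta_pos":[-0.02,0.0,-0.12],"turn":[0.0,0.0,0.0],"fingers":0.3},
    {"delta_pos":[-0.06,0.0,-0.12],"turn":[0.0,0.0,0.0],"fingers":0.45},
    {"delta_pos":[-0.06,0.0,-0.12],"turn":[0.0,0.0,0.0],"fingers":0.5},
    {"delta_pos":[-0.06,0.0,-0.12],"turn":[0.0,0.0,0.0],"fingers":0.5},
  ],
)

```text
clock: 20.2
position: [0.4549, -0.0082, 0.1519]
ee_rot: [0.74, 0.672, 0.0, 0.0]
ft_force: [-0.8, -0.6, -0.2]
grip_width: 0.505
grasp_force: 0.0
```

```bash
python3 - <<'E'
from h import *
c=snap("w6");o=c["o"];R=Ro.from_quat(o["ee_rot"]).as_matrix();M=c["tool_from_camera"]
def px(X):
    P=M[:3,:3].T@(R.T@(np.array(X)-o["position"])-M[:3,3]);n=np.hypot(P[0],P[1]);return c["cx"]+P[0]*c["fx"]*np.arctan2(n,P[2])/n,c["cy"]+P[1]*c["fx"]*np.arctan2(n,P[2])/n
a=np.radians(84.35);ey=np.array([np.cos(a),np.sin(a),0]);ex=np.array([np.sin(a),-np.cos(a),0]);O=np.array([.4560,-.0012,0])
for x in(-.031,.031):
    for r in (np.arange(-.005,.015,.001),np.arange(.094,.114,.001)):
        print(x,[(int(round(y*1000)),int(c["color"][tuple(int(round(q)) for q in px(O+ex*x+ey*y+[0,0,.040])[::-1])][0])) for y in r])
for n in("top0",):
    t=load(n);print(t["color"].shape)
print(o["ft_force"],go(o,(.449,-.0805,.11),-5.65),px((.449,-.0805,.074)))
E
```

```text
20.2 [ 0.4549 -0.0082  0.1519] 0.011806660243085325
-0.031 [(-5, 87), (-4, 87), (-3, 83), (-2, 83), (-1, 82), (0, 82), (1, 84), (2, 83), (3, 81), (4, 85), (5, 150), (6, 240), (7, 252), (8, 253), (9, 253), (10, 253), (11, 253), (12, 253), (13, 253), (14, 253)]
-0.031 [(94, 250), (95, 248), (96, 253), (97, 254), (98, 254), (99, 254), (100, 254), (101, 254), (102, 254), (103, 254), (104, 254), (105, 250), (106, 226), (107, 222), (108, 218), (109, 173), (110, 120), (111, 148), (112, 159), (113, 162), (114, 161)]
0.031 [(-5, 139), (-4, 139), (-3, 138), (-2, 138), (-1, 134), (0, 129), (1, 127), (2, 127), (3, 127), (4, 180), (5, 238), (6, 252), (7, 253), (8, 254), (9, 254), (10, 254), (11, 254), (12, 254), (13, 254), (14, 254)]
0.031 [(94, 252), (95, 250), (96, 254), (97, 255), (98, 255), (99, 255), (100, 255), (101, 255), (102, 255), (103, 255), (104, 254), (105, 246), (106, 207), (107, 218), (108, 203), (109, 144), (110, 117), (111, 142), (112, 177), (113, 176), (114, 175)]
(400, 640, 3)
[-0.76641123 -0.63509515 -0.19842281] (array([-0.0726,  0.0011,  0.0419]), array([ 0.0005, -0.0005,  0.0021])) (np.float64(321.33389482951867), np.float64(296.74944149045945))
```

The tray spans caster y 5–105 mm on both walls, so it is exactly home. Now the knob pinch.

Call:
move_arm(
  plan=[
    {"delta_pos":[-0.04,0.001,0.0],"turn":[0.0,0.0,0.002],"fingers":0.5},
    {"delta_pos":[-0.0726,0.001,0.01],"turn":[0.0,0.0,0.002],"fingers":0.5},
    {"delta_pos":[-0.0726,0.001,0.04],"turn":[0.0,0.0,0.002],"fingers":0.5},
    {"delta_pos":[-0.0726,0.001,0.06],"turn":[0.0,0.0,0.002],"fingers":0.5},
    {"delta_pos":[-0.0726,0.001,0.075],"turn":[0.0,0.0,0.002],"fingers":0.5},
    {"delta_pos":[-0.0726,0.001,0.086],"turn":[0.0,0.0,0.002],"fingers":0.5},
    {"delta_pos":[-0.0726,0.001,0.086],"turn":[0.0,0.0,0.002],"fingers":0.5},
  ],
)

```text
clock: 21.12
position: [0.4487, -0.0809, 0.0656]
ee_rot: [0.741, 0.672, -0.0, 0.0]
ft_force: [-0.0, 0.6, 0.9]
grip_width: 0.498
grasp_force: 0.0
```

Call:
move_arm(
  plan=[
    {"delta_pos":[0.0,0.0,0.0],"turn":[0.0,0.0,0.0],"fingers":0.7},
    {"delta_pos":[0.0,0.0,0.0],"turn":[0.0,0.0,0.0],"fingers":0.8},
    {"delta_pos":[0.0,0.0,0.0],"turn":[0.0,0.0,0.0],"fingers":0.9},
    {"delta_pos":[0.0,0.0,0.0],"turn":[0.0,0.0,0.0],"fingers":0.9},
  ],
  force=50,
)

```text
clock: 21.62
position: [0.4475, -0.0809, 0.0665]
ee_rot: [0.741, 0.671, -0.0, -0.002]
ft_force: [-11.6, 1.5, 15.5]
grip_width: 0.211
grasp_force: 48.4
```

```bash
python3 - <<'E'
from h import *
from workcell import get_obs
o=get_obs();R=Ro.from_quat(o["ee_rot"]).as_matrix();print(R.T@o["ft_force"],R.T@o["torque"],o["position"],o["grip_width"])
E
```

```text
[  0.41877993 -11.77063149 -15.47543755] [2.68939956 0.0630079  0.10730995] [ 0.44753142 -0.08085022  0.06653193] 0.21144086881595117
```

Call:
move_arm(
  plan=[
    {"delta_pos":[0.0,-0.0013,-0.001],"turn":[0.0,0.0,0.0],"fingers":0.9},
    {"delta_pos":[0.005,-0.0013,-0.001],"turn":[0.0,0.0,0.0],"fingers":0.9},
    {"delta_pos":[0.01,-0.0013,-0.001],"turn":[0.0,0.0,0.0],"fingers":0.9},
    {"delta_pos":[0.01,-0.0013,-0.001],"turn":[0.0,0.0,0.0],"fingers":0.9},
  ],
)

```text
clock: 22.12
position: [0.4482, -0.0714, 0.0668]
ee_rot: [0.741, 0.671, -0.0, 0.0]
ft_force: [0.3, -3.0, -10.7]
grip_width: 0.207
grasp_force: 50.7
```

```bash
python3 - <<'E'
from h import *
from workcell import get_obs
o=get_obs();R=Ro.from_quat(o["ee_rot"]).as_matrix();print(R.T@o["ft_force"],R.T@o["torque"],o["position"],o["grip_width"])
E
```

```text
[-2.99028485  0.62654211 10.74669296] [-0.18972197 -0.7864112   0.02975438] [ 0.44820684 -0.07140824  0.06680543] 0.20711020083014578
```

Call:
move_arm(
  plan=[
    {"delta_pos":[0.008,0.0,0.0005],"turn":[0.0,0.0,0.0],"fingers":0.9},
    {"delta_pos":[0.016,0.0,0.0005],"turn":[0.0,0.0,0.0],"fingers":0.9},
    {"delta_pos":[0.024,0.0,0.0005],"turn":[0.0,0.0,0.0],"fingers":0.9},
    {"delta_pos":[0.032,0.0,0.0005],"turn":[0.0,0.0,0.0],"fingers":0.9},
    {"delta_pos":[0.04,0.0,0.0005],"turn":[0.0,0.0,0.0],"fingers":0.9},
    {"delta_pos":[0.048,0.0,0.0005],"turn":[0.0,0.0,0.0],"fingers":0.9},
    {"delta_pos":[0.052,0.0,0.0005],"turn":[0.0,0.0,0.0],"fingers":0.9},
    {"delta_pos":[0.052,0.0,0.0005],"turn":[0.0,0.0,0.0],"fingers":0.9},
  ],
)

```text
clock: 23.12
position: [0.4535, -0.0195, 0.0667]
ee_rot: [0.741, 0.671, 0.0, 0.0]
ft_force: [-1.7, -2.7, -2.1]
grip_width: 0.212
grasp_force: 51.5
```

```bash
python3 - <<'E'
from h import *
from workcell import get_obs
o=get_obs();R=Ro.from_quat(o["ee_rot"]).as_matrix();print(R.T@o["ft_force"],R.T@o["torque"],o["position"],o["grip_width"])
E
```

```text
[-2.8640562  -1.43277071  2.10353465] [ 0.55831181 -0.69426068 -0.00456556] [ 0.45354648 -0.01945738  0.06672498] 0.21229814632880453
```

Call:
move_arm(
  plan=[
    {"delta_pos":[0.003,0.0,0.0],"turn":[0.0,0.0,0.0],"fingers":0.9},
    {"delta_pos":[0.006,0.0,0.0],"turn":[0.0,0.0,0.0],"fingers":0.9},
    {"delta_pos":[0.006,0.0,0.0],"turn":[0.0,0.0,0.0],"fingers":0.9},
  ],
)

```text
clock: 23.5
position: [0.4542, -0.0137, 0.0667]
ee_rot: [0.741, 0.671, 0.0, 0.0]
ft_force: [-2.3, -3.6, -2.2]
grip_width: 0.206
grasp_force: 51.6
```

Call:
move_arm(
  plan=[
    {"delta_pos":[0.002,0.0,0.0],"turn":[0.0,0.0,0.0],"fingers":0.9},
    {"delta_pos":[0.003,0.0,0.0],"turn":[0.0,0.0,0.0],"fingers":0.9},
    {"delta_pos":[0.003,0.0,0.0],"turn":[0.0,0.0,0.0],"fingers":0.9},
  ],
)

```text
clock: 23.88
position: [0.4544, -0.011, 0.0667]
ee_rot: [0.741, 0.671, -0.0, 0.0]
ft_force: [-2.7, -3.6, -0.6]
grip_width: 0.207
grasp_force: 51.7
```

```bash
cat > seal.py <<'E'
from h import *
import sys
c=snap(sys.argv[1]);o=c["o"];R=Ro.from_quat(o["ee_rot"]).as_matrix();print(R.T@o["ft_force"],o["grip_width"])
t=__import__("workcell").camera("top");s=__import__("workcell").camera("scene");pickle.dump((t,s),open(sys.argv[1]+"ts.pkl","wb"))
M=c["tool_from_camera"]
def px(X):
    P=M[:3,:3].T@(R.T@(np.array(X)-o["position"])-M[:3,3]);n=np.hypot(P[0],P[1]);k=c["fx"]*np.arctan2(n,P[2])/n;return c["cx"]+P[0]*k,c["cy"]+P[1]*k
a=np.radians(84.35);ey=np.array([np.cos(a),np.sin(a),0]);ex=np.array([np.sin(a),-np.cos(a),0]);O=np.array([.4560,-.0012,0])
for x in(-.031,-.01,.01,.031):
    print(x,[(int(round(y*1000)),c["color"][tuple(int(round(q)) for q in px(O+ex*x+ey*y+[0,0,.039])[::-1])].tolist()) for y in np.arange(-.020,.012,.002)])
E
python3 seal.py w7
```

```text
23.875 [ 0.4544 -0.011   0.0667] 0.00155148669204852
[-3.88134506 -2.34983405  0.56388471] 0.20657212688168625
-0.031 [(-20, [34, 66, 127]), (-18, [33, 67, 128]), (-16, [34, 67, 128]), (-14, [35, 67, 129]), (-12, [35, 67, 129]), (-10, [35, 67, 129]), (-8, [34, 66, 126]), (-6, [29, 57, 111]), (-4, [70, 81, 107]), (-2, [109, 112, 114]), (0, [110, 112, 115]), (2, [96, 99, 102]), (4, [106, 109, 112]), (6, [246, 250, 252]), (8, [251, 253, 254]), (10, [252, 254, 254])]
-0.01 [(-20, [21, 21, 22]), (-18, [19, 18, 20]), (-16, [22, 21, 24]), (-14, [22, 29, 46]), (-12, [30, 56, 104]), (-10, [33, 63, 121]), (-8, [33, 59, 110]), (-6, [29, 57, 110]), (-4, [87, 93, 108]), (-2, [110, 112, 115]), (0, [111, 114, 117]), (2, [94, 97, 99]), (4, [92, 94, 97]), (6, [92, 95, 98]), (8, [92, 95, 97]), (10, [93, 96, 98])]
0.01 [(-20, [23, 24, 25]), (-18, [24, 25, 26]), (-16, [22, 22, 26]), (-14, [23, 27, 38]), (-12, [26, 35, 55]), (-10, [27, 36, 57]), (-8, [30, 52, 99]), (-6, [29, 58, 110]), (-4, [88, 94, 109]), (-2, [112, 115, 117]), (0, [111, 114, 117]), (2, [95, 98, 101]), (4, [93, 97, 99]), (6, [93, 95, 99]), (8, [93, 95, 97]), (10, [94, 96, 99])]
0.031 [(-20, [33, 65, 127]), (-18, [34, 66, 127]), (-16, [32, 65, 127]), (-14, [32, 64, 128]), (-12, [33, 66, 128]), (-10, [33, 66, 128]), (-8, [33, 65, 125]), (-6, [28, 58, 111]), (-4, [77, 86, 109]), (-2, [111, 114, 116]), (0, [154, 158, 162]), (2, [121, 123, 126]), (4, [149, 152, 154]), (6, [252, 254, 254]), (8, [252, 254, 254]), (10, [252, 254, 254])]
```

The seal's top shows at caster y ≈ -4.5 to +1 mm, with the tray end at 5, so there is about a 4 mm gap. I'll measure it finely.

```bash
cat > fine.py <<'E'
from h import *
import sys
from scipy.ndimage import map_coordinates
c=load(sys.argv[1]);o=c["o"];R=Ro.from_quat(o["ee_rot"]).as_matrix();M=c["tool_from_camera"]
a=np.radians(84.35);ey=np.array([np.cos(a),np.sin(a),0]);ex=np.array([np.sin(a),-np.cos(a),0]);O=np.array([.4560,-.0012,0])
Y=np.arange(-.008,.012,.0005)
def prof(xs,ch,z):
    out=0
    for x in xs:
        X=O+ex*x+np.outer(Y,ey)+[0,0,z];P=((X-o["position"])@R-M[:3,3])@M[:3,:3];n=np.hypot(P[:,0],P[:,1]);k=c["fx"]*np.arctan2(n,P[:,2])/n
        out=out+map_coordinates(c["color"][:,:,ch].astype(float),[c["cy"]+P[:,1]*k,c["cx"]+P[:,0]*k],order=1)
    return out/len(xs)
for xs,z in((np.linspace(-.026,-.012,15),.039),(np.linspace(.012,.026,15),.039),(np.linspace(-.0325,-.0295,7),.040),(np.linspace(.0295,.0325,7),.040)):
    p=prof(xs,0,z);print(xs[0].round(3),' '.join(f"{y*1000:.1f}:{v:.0f}" for y,v in zip(Y,p)))
E
python3 fine.py w7
```

```text
-0.026 -8.0:50 -7.5:42 -7.0:35 -6.5:31 -6.0:30 -5.5:30 -5.0:38 -4.5:56 -4.0:84 -3.5:99 -3.0:106 -2.5:108 -2.0:109 -1.5:109 -1.0:110 -0.5:110 0.0:110 0.5:109 1.0:106 1.5:102 2.0:97 2.5:94 3.0:93 3.5:93 4.0:93 4.5:93 5.0:93 5.5:93 6.0:93 6.5:93 7.0:93 7.5:93 8.0:93 8.5:93 9.0:93 9.5:93 10.0:92 10.5:90 11.0:85 11.5:80
0.012 -8.0:49 -7.5:41 -7.0:35 -6.5:30 -6.0:29 -5.5:30 -5.0:40 -4.5:63 -4.0:94 -3.5:119 -3.0:132 -2.5:139 -2.0:141 -1.5:143 -1.0:145 -0.5:144 0.0:144 0.5:143 1.0:137 1.5:125 2.0:110 2.5:102 3.0:99 3.5:99 4.0:98 4.5:98 5.0:98 5.5:98 6.0:97 6.5:97 7.0:97 7.5:97 8.0:97 8.5:97 9.0:97 9.5:96 10.0:96 10.5:98 11.0:108 11.5:121
-0.032 -8.0:33 -7.5:33 -7.0:32 -6.5:31 -6.0:30 -5.5:29 -5.0:30 -4.5:38 -4.0:55 -3.5:76 -3.0:94 -2.5:104 -2.0:108 -1.5:109 -1.0:109 -0.5:109 0.0:110 0.5:110 1.0:108 1.5:106 2.0:103 2.5:100 3.0:100 3.5:104 4.0:111 4.5:128 5.0:162 5.5:211 6.0:237 6.5:247 7.0:249 7.5:249 8.0:250 8.5:250 9.0:250 9.5:250 10.0:250 10.5:250 11.0:250 11.5:250
0.03 -8.0:33 -7.5:33 -7.0:32 -6.5:30 -6.0:30 -5.5:30 -5.0:31 -4.5:39 -4.0:61 -3.5:84 -3.0:103 -2.5:115 -2.0:119 -1.5:119 -1.0:121 -0.5:128 0.0:143 0.5:160 1.0:167 1.5:159 2.0:142 2.5:128 3.0:126 3.5:129 4.0:138 4.5:163 5.0:201 5.5:238 6.0:248 6.5:251 7.0:251 7.5:252 8.0:252 8.5:252 9.0:252 9.5:251 10.0:251 10.5:251 11.0:251 11.5:251
```

Call:
move_arm(
  plan=[
    {"delta_pos":[0.003,0.0,0.0],"turn":[0.0,0.0,0.0],"fingers":0.9},
    {"delta_pos":[0.0055,0.0,0.0],"turn":[0.0,0.0,0.0],"fingers":0.9},
    {"delta_pos":[0.0055,0.0,0.0],"turn":[0.0,0.0,0.0],"fingers":0.9},
    {"delta_pos":[0.0055,0.0,0.0],"turn":[0.0,0.0,0.0],"fingers":0.9},
  ],
)

```text
clock: 24.52
position: [0.455, -0.0055, 0.0667]
ee_rot: [0.741, 0.671, -0.0, 0.0]
ft_force: [-2.5, -5.5, -1.7]
grip_width: 0.204
grasp_force: 51.6
```

```bash
python3 seal.py w8 | head -2; python3 fine.py w8
```

```text
24.525 [ 0.455  -0.0055  0.0667] 0.0020711973339002966
[-5.70270016 -1.96539641  1.70082395] 0.203969896720691
-0.026 -8.0:59 -7.5:60 -7.0:60 -6.5:60 -6.0:60 -5.5:59 -5.0:59 -4.5:59 -4.0:58 -3.5:58 -3.0:56 -2.5:49 -2.0:42 -1.5:35 -1.0:32 -0.5:32 0.0:44 0.5:65 1.0:87 1.5:102 2.0:107 2.5:110 3.0:110 3.5:111 4.0:111 4.5:109 5.0:106 5.5:101 6.0:97 6.5:94 7.0:93 7.5:93 8.0:93 8.5:93 9.0:93 9.5:93 10.0:93 10.5:93 11.0:93 11.5:93
0.012 -8.0:60 -7.5:61 -7.0:61 -6.5:60 -6.0:60 -5.5:59 -5.0:59 -4.5:59 -4.0:59 -3.5:58 -3.0:55 -2.5:49 -2.0:41 -1.5:34 -1.0:31 -0.5:32 0.0:46 0.5:68 1.0:90 1.5:108 2.0:124 2.5:140 3.0:153 3.5:159 4.0:157 4.5:148 5.0:135 5.5:120 6.0:108 6.5:100 7.0:97 7.5:97 8.0:96 8.5:96 9.0:96 9.5:96 10.0:96 10.5:95 11.0:95 11.5:95
-0.032 -8.0:33 -7.5:34 -7.0:34 -6.5:34 -6.0:34 -5.5:34 -5.0:34 -4.5:34 -4.0:34 -3.5:34 -3.0:34 -2.5:33 -2.0:33 -1.5:33 -1.0:32 -0.5:31 0.0:33 0.5:43 1.0:66 1.5:85 2.0:99 2.5:106 3.0:109 3.5:110 4.0:111 4.5:119 5.0:145 5.5:198 6.0:230 6.5:245 7.0:249 7.5:250 8.0:250 8.5:250 9.0:250 9.5:250 10.0:250 10.5:250 11.0:250 11.5:250
0.03 -8.0:34 -7.5:33 -7.0:33 -6.5:33 -6.0:34 -5.5:34 -5.0:34 -4.5:34 -4.0:34 -3.5:34 -3.0:33 -2.5:33 -2.0:33 -1.5:32 -1.0:31 -0.5:30 0.0:33 0.5:43 1.0:63 1.5:81 2.0:97 2.5:109 3.0:117 3.5:120 4.0:121 4.5:132 5.0:160 5.5:206 6.0:236 6.5:246 7.0:250 7.5:251 8.0:251 8.5:251 9.0:251 9.5:251 10.0:251 10.5:251 11.0:251 11.5:251
```

Call:
move_arm(
  plan=[
    {"delta_pos":[0.0015,0.0,0.0],"turn":[0.0,0.0,0.0],"fingers":0.9},
    {"delta_pos":[0.0025,0.0,0.0],"turn":[0.0,0.0,0.0],"fingers":0.9},
    {"delta_pos":[0.0025,0.0,0.0],"turn":[0.0,0.0,0.0],"fingers":0.9},
    {"delta_pos":[0.0025,0.0,0.0],"turn":[0.0,0.0,0.0],"fingers":0.9},
  ],
)

```text
clock: 25.18
position: [0.4551, -0.0038, 0.0667]
ee_rot: [0.742, 0.671, -0.0, 0.0]
ft_force: [-3.5, -7.5, -0.7]
grip_width: 0.208
grasp_force: 51.7
```

```bash
python3 seal.py w9 | head -2; python3 fine.py w9|cut -c 1-250
```

```text
25.175 [ 0.4551 -0.0038  0.0667] 0.0011810322713596442
[-7.85047411 -2.72629191  0.71964994] 0.20796462714820507
-0.026 -8.0:59 -7.5:59 -7.0:59 -6.5:59 -6.0:59 -5.5:60 -5.0:60 -4.5:59 -4.0:60 -3.5:59 -3.0:59 -2.5:59 -2.0:59 -1.5:57 -1.0:54 -0.5:47 0.0:38 0.5:33 1.0:32 1.5:36 2.0:51 2.5:76 3.0:94 3.5:105 4.0:109 4.5:109 5.0:106 5.5:101 6.0:97 6.5:94 7.0:93 7.5:9
0.012 -8.0:59 -7.5:59 -7.0:60 -6.5:60 -6.0:60 -5.5:60 -5.0:61 -4.5:61 -4.0:60 -3.5:59 -3.0:59 -2.5:59 -2.0:59 -1.5:57 -1.0:53 -0.5:45 0.0:37 0.5:33 1.0:31 1.5:38 2.0:55 2.5:81 3.0:98 3.5:109 4.0:116 4.5:122 5.0:123 5.5:113 6.0:104 6.5:99 7.0:97 7.5:9
-0.032 -8.0:33 -7.5:33 -7.0:34 -6.5:34 -6.0:34 -5.5:34 -5.0:34 -4.5:34 -4.0:34 -3.5:34 -3.0:34 -2.5:34 -2.0:34 -1.5:33 -1.0:34 -0.5:34 0.0:33 0.5:33 1.0:31 1.5:31 2.0:36 2.5:51 3.0:76 3.5:93 4.0:105 4.5:115 5.0:136 5.5:181 6.0:229 6.5:246 7.0:250 7.5
0.03 -8.0:33 -7.5:33 -7.0:33 -6.5:33 -6.0:33 -5.5:34 -5.0:34 -4.5:34 -4.0:33 -3.5:33 -3.0:33 -2.5:34 -2.0:34 -1.5:34 -1.0:33 -0.5:33 0.0:33 0.5:32 1.0:30 1.5:29 2.0:37 2.5:52 3.0:72 3.5:91 4.0:108 4.5:128 5.0:161 5.5:204 6.0:242 6.5:248 7.0:250 7.5:2
```

Squeeze is now about 3.1 mm (visible seal 3.0 of 6.05 mm). Add a little under 1 mm.

Call:
move_arm(
  plan=[
    {"delta_pos":[0.0006,0.0,0.0],"turn":[0.0,0.0,0.0],"fingers":0.9},
    {"delta_pos":[0.001,0.0,0.0],"turn":[0.0,0.0,0.0],"fingers":0.9},
    {"delta_pos":[0.001,0.0,0.0],"turn":[0.0,0.0,0.0],"fingers":0.9},
    {"delta_pos":[0.001,0.0,0.0],"turn":[0.0,0.0,0.0],"fingers":0.9},
  ],
)

```text
clock: 25.82
position: [0.4552, -0.0031, 0.0667]
ee_rot: [0.742, 0.671, -0.0, 0.001]
ft_force: [-3.2, -9.2, -0.7]
grip_width: 0.207
grasp_force: 51.7
```

```bash
python3 seal.py w10 | head -2; python3 fine.py w10|cut -c 100-250
```

```text
25.825 [ 0.4552 -0.0031  0.0667] 0.0030041433429355397
[-9.5103623  -2.2901041   0.68898098] 0.20699062412746128
:59 -2.0:59 -1.5:59 -1.0:58 -0.5:56 0.0:48 0.5:41 1.0:34 1.5:31 2.0:32 2.5:46 3.0:68 3.5:89 4.0:103 4.5:107 5.0:106 5.5:101 6.0:97 6.5:94 7.0:93 7.5:93
60 -2.0:59 -1.5:59 -1.0:58 -0.5:55 0.0:48 0.5:39 1.0:33 1.5:31 2.0:34 2.5:49 3.0:73 3.5:94 4.0:109 4.5:118 5.0:117 5.5:109 6.0:102 6.5:97 7.0:96 7.5:96
:34 -2.0:34 -1.5:33 -1.0:33 -0.5:33 0.0:33 0.5:34 1.0:32 1.5:32 2.0:31 2.5:33 3.0:44 3.5:68 4.0:88 4.5:107 5.0:135 5.5:190 6.0:231 6.5:247 7.0:250 7.5:
3 -2.0:33 -1.5:33 -1.0:34 -0.5:33 0.0:33 0.5:32 1.0:32 1.5:31 2.0:31 2.5:35 3.0:47 3.5:67 4.0:91 4.5:123 5.0:167 5.5:215 6.0:245 6.5:249 7.0:250 7.5:25
```

Call:
move_arm(
  plan=[
    {"delta_pos":[0.0004,0.0,0.0],"turn":[0.0,0.0,0.0],"fingers":0.9},
    {"delta_pos":[0.0004,0.0,0.0],"turn":[0.0,0.0,0.0],"fingers":0.9},
    {"delta_pos":[0.0,0.0,0.0],"turn":[0.0,0.0,0.0],"fingers":0.9},
    {"delta_pos":[0.0,0.0,0.0],"turn":[0.0,0.0,0.0],"fingers":0.5},
    {"delta_pos":[0.0,0.0,0.0],"turn":[0.0,0.0,0.0],"fingers":0.4},
    {"delta_pos":[0.0,0.0,0.0],"turn":[0.0,0.0,0.0],"fingers":0.4},
    {"delta_pos":[0.0,0.0,-0.02],"turn":[0.0,0.0,0.0],"fingers":0.4},
    {"delta_pos":[0.0,0.0,-0.06],"turn":[0.0,0.0,0.0],"fingers":0.4},
    {"delta_pos":[0.0,0.0,-0.1],"turn":[0.0,0.0,0.0],"fingers":0.4},
    {"delta_pos":[-0.03,0.0,-0.12],"turn":[0.0,0.0,0.0],"fingers":0.4},
    {"delta_pos":[-0.03,0.0,-0.12],"turn":[0.0,0.0,0.0],"fingers":0.4},
    {"delta_pos":[-0.03,0.0,-0.12],"turn":[0.0,0.0,0.0],"fingers":0.4},
  ],
)

```text
clock: 27.48
position: [0.4525, -0.0306, 0.1863]
ee_rot: [0.741, 0.671, 0.0, -0.0]
ft_force: [-0.1, 0.5, -0.4]
grip_width: 0.599
grasp_force: 0.0
```

```bash
python3 seal.py w11 | head -2; python3 fine.py w11|cut -c 100-270; python3 - <<'E'
from h import *
a=load("top0")["color"].astype(int);b=load("w11ts")[0]["color"].astype(int)
d=np.abs(a-b).max(2)
for n,(u,v,r) in dict(timer=(237,228,14),bottle=(188,195,14),beaker=(455,220,14),marker=(438,234,12),comb=(203,239,12)).items(): print(n,(d[v-r:v+r,u-r:u+r]>60).sum())
E
```

```text
27.475 [ 0.4525 -0.0306  0.1863] 0.015149035385206013
[ 0.48565288 -0.1844499   0.41985952] 0.5992886916947906
:58 -2.0:59 -1.5:60 -1.0:62 -0.5:63 0.0:64 0.5:63 1.0:62 1.5:60 2.0:58 2.5:67 3.0:78 3.5:104 4.0:128 4.5:142 5.0:146 5.5:130 6.0:116 6.5:104 7.0:100 7.5:101 8.0:112 8.5:12
89 -2.0:89 -1.5:90 -1.0:90 -0.5:90 0.0:89 0.5:87 1.0:82 1.5:76 2.0:70 2.5:81 3.0:94 3.5:124 4.0:151 4.5:165 5.0:167 5.5:143 6.0:123 6.5:107 7.0:102 7.5:105 8.0:117 8.5:133
:37 -2.0:36 -1.5:36 -1.0:37 -0.5:37 0.0:37 0.5:37 1.0:36 1.5:36 2.0:37 2.5:40 3.0:50 3.5:67 4.0:93 4.5:127 5.0:166 5.5:200 6.0:231 6.5:242 7.0:250 7.5:251 8.0:252 8.5:252 
0 -2.0:91 -1.5:91 -1.0:91 -0.5:92 0.0:91 0.5:89 1.0:84 1.5:79 2.0:71 2.5:71 3.0:83 3.5:106 4.0:141 4.5:174 5.0:208 5.5:228 6.0:243 6.5:248 7.0:252 7.5:253 8.0:253 8.5:253 
timer 0
bottle 0
beaker 0
marker 0
comb 0
```

The gate held after release. Seal squeeze is about 4 mm, the tray is still home at 5 mm, and the bystanders haven't moved. Handing in.

```bash
python3 -c "
from workcell import hand_in
print(hand_in())"
```

```text
the job is handed in; nothing more can be done
None
```

The job is handed in at 27.5 s: the tray is home against the grey sheet, the gate seal is squeezed about 4 mm by camera measurement, and the gripper is clear of everything; on the way I had to lift the tray back out once and regrip it higher, because the fingers pressed on the rail lips at up to 27 N.

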